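# Feed one sample dish from the gravity rack into the UV box

### The arm

A 6-joint arm with a two-finger parallel gripper is mounted at the origin on the work surface; the furniture and walls round the work are solid. World frame = base frame: x ahead of the robot, y to its left, z up, the work surface at z = 0. Lengths are in mm, angles in rad, forces in N, time in s.
With the tool pointing down it reaches from about 275 to 1000 mm from the base axis. Payload 8.4 kg.
Tool frame: the origin (TCP) lies midway between the tips of the shut fingers; the grasp point (between the pads) lies 19 mm behind it; x points along the fingers, z is the direction in which the jaws open and shut, and the axes are right-handed (so a half turn about x gives the same grasp; the last joint's range is limited). The gripper opens to 85 mm and grips with 20 to 120 N. Pads are 22 mm wide; open, the fingers measure 114 mm over their backs; the gripper's body (76 mm by 85 mm) begins 54 mm behind the grasp point. The pads swing forward as they close: fully open they stand 13 mm farther back than shut.
Start: joints at [-1.33, 0.353, 1.633, -0, 1.155, -0.002], TCP at [150.262, -606.671, 231.281] pointing down, gripper open.
Joint ranges: [-2.63, 2.63], [-0.92, 2.1], [0.06, 2.66], [-1.3, 4.44], [0, 2.69], [-3.02, 3.02]. Speed limits (rad/s): [2.22, 2.22, 2.79, 3.14, 3.14, 3.14].

### API

Orientations are given as a unit quaternion [x, y, z, w].
In Python, from bench import read_state, optics, ctrl gives the robot as it stands.
- The arm moves only by the shell command python3 -m jog 'ROWS' [OPENING] [FORCE]. ROWS is JSON, a list of rows, each a list of 4 numbers: the shift along the world's x, y, z in mm, then the turn about the world's z in rad. In form: [[tx, ty, tz, yaw], ...]. A call has 1 to 20 rows; each row shifts and turns the pose as measured when the row begins; what a row does not reach is not made up. A row lasts 1/10 s, in which the tool goes at most 50 mm and 8.59 degrees, less where a joint would pass 70% of its speed; a pose out of reach is approached as far as the arm can. A call with a gripper value outside its range is refused whole. OPENING is the finger opening in mm, from 0 to 85.4, set as the call begins (- or left out, the last holds). The fingers move at their own pace and stop on an object; FORCE is the grip in N (left out, the last holds). Time passes only in rows, so rows that do not move let the fingers close. It gives the time, the measured TCP pose, the force and the opening at its end, in the units of the state.
- read_state(): the state, without advancing time (a new reading comes with each control period).
- optics.grab_frame(name): name is "scene" or "side" or "wrist"; returns a dict with "image" (420x560x3 uint8, red, green, blue), "intrinsics" (3x3 intrinsics, pixels), "R" (3x3) and "t" (3): a world point X has camera coordinates R X + t. Camera axes: x right, y down, z forward; pixel columns grow to the right and rows downward; lengths in mm; the calibration is good to about 2 mm. A picture is of the moment at which its call begins. There is no depth.
- ctrl.job_done(): hands the job in, once; it reports no verdict.
Trained networks look in the newest picture that a camera, given by its name, has taken for a name from the list of things; names that differ only in an ending like _2 or _b are one class to them, and where a whole thing is asked for, a point or a joint stands for the part that bears it (a point fixed in the world has none). Each returns a list of dicts, best first, with "confidence" (0 to 1); they miss things now and then, are a little off and sometimes report something else, mostly with a low value. They report only what shows in the picture. A call takes as long as a camera call. They do not tell look-alikes from the thing itself.
- optics.boxes_of(camera, thing): "at" ([column, row] in pixels, amid what is visible of it).
The state is a dict: "time_s": time; "qpos": joint angles; "dq": joint speeds; "tau": joint torques, N m; "eef_pos": TCP position; "eef_rot": TCP orientation; "contact_force": force on the tool from outside, world axes, zero at the start; "wrist_torque": the same for the moment, N m; "width": finger opening in mm.
Only numpy, scipy, OpenCV 4.12 (cv2) and the standard library are available. Lean on these libraries where they do the work, as an engineer would, in place of code of your own. Each camera call takes 0.05 s, during which the arm holds its last target.

### The job

Take the end dish from the stop of the sloped rack so that the next one rolls down into its place, and stand it on edge in the dip of the channel in front of the UV box. Keeping your fingers out of the box, push it with the wooden push stick through the low opening until it drops into the seat inside. Draw the stick right out of the channel, stand it upright on the bench, and leave the other dishes in the rack and the jar, tube stand and dropper bottle as they are.

Things in the scene. Friction and masses are not known exactly. Their poses are not given: they have to be found in the camera images.
- rack: Sloped aluminium gravity rack, 275 mm long, fixed; may stand left or right of the middle, the UV box on the other side. Origin on the bench; x axis uphill along the track (slope 0.19 rad), y across, z up. Track walls 30 mm apart inside, 38 mm outside; their tops are 12 mm below the dish centres. Base plate 66 mm wide.
- rack_stop (a point): Where the centre of a dish lies when it rests against the stop at the low end: x = -140 mm in the rack's frame, 60 mm above the bench. The 6 mm thick, 38 mm wide stop plate reaches 4 mm above this height.
- dish_1: The end dish, at the rack's stop at the start: sealed round sample dish, 64 mm in diameter, 24 mm thick, clear base with white ribbed lid, about 80 g, standing on edge. Origin at its centre; its y axis is the axis of the disc (it rolls about it), across the track. Can be gripped across its 24 mm thickness from above.
- dish_2: The next dish, same as dish_1, touching it uphill (centres 64 mm apart along the slope). Rolls to the stop by itself when dish_1 is lifted out.
- dish_3: Third dish, same form, uphill of dish_2.
- dish_4: Fourth dish, same form, highest in the rack.
- uv_box: Low UV box, fixed: clear hood with grey edges, 94 mm wide, 102 mm deep, 99 mm high, with a channel leading in. Origin on the bench under the middle of the mouth, in the hood's front plane; x points along the channel into the box, z up. Channel from x = -127 mm to an end buffer at +91 mm, floor 8 mm above the bench, 30 mm wide inside; walls with flared lips to 34 mm above the bench, 50 mm over the lips.
- uv_mouth (a point): Middle of the mouth, in the hood's front plane, 37 mm above the bench; axes as the box. The mouth is 38 mm wide and 82 mm high.
- uv_dip (a point): Centre of a dish standing in the dip, a 28 mm long gap in the channel floor where it does not roll: x = -85 mm in the box's frame, 36.8 mm above the bench. A push of about 0.5 N rolls the dish out of it towards the box; it may roll on by itself.
- uv_seat (a point): Centre of a dish in the seat, a 34 mm long gap in the floor inside the box: x = +55 mm in the box's frame, 35 mm above the bench. Its near edge is then 23 mm inside the mouth; it drops in by itself once its centre passes x = +38 mm.
- push_stick: Loose wooden push stick, 0.14 kg, upright on the bench: bar 145 x 22 mm, 40 mm high, with an upright grip 28 x 22 mm reaching 105 mm above its underside. Origin at the underside below the grip; x points to the nose (bar from x = -20 to +125 mm). Grip it across 22 mm, from above. With its underside 12 to 25 mm above the bench it clears the channel floor and meets the dish at mid-height.
- stick_nose (a point): Centre of the stick's flat nose: x = +125 mm in the stick's frame, 20 mm above its underside.
- jar: Bystander: loose specimen jar with yellow lid, 73 mm in diameter, 123 mm tall; origin at the centre of its underside. Jar, tube stand and dropper bottle may trade places.
- tube_stand: Bystander: loose wooden block with stoppered tubes, 36 x 95 mm, 95 mm tall; origin at the centre of its underside.
- dropper: Bystander: loose dropper bottle, 38 mm in diameter, 85 mm tall; origin at the centre of its underside.
Mind the look-alikes: they are no part of the job. What is shaped like the push_stick but black or red is not meant.

How it is judged:
By the outcome, as a careful person would: the job done as asked, in the order asked, and still so for the second after the job is handed in, with the robot touching nothing.
It also fails if it takes over 69 s, if anything falls off the work surface, if the arm or the gripper's body presses on something with over 40 N, if the wrist force passes 120 N, or if a joint passes its speed limit or range.

## Working session

There is one attempt and no reset: what is moved stays moved. The work goes in short steps, Python scripts to look and compute and a shell command to move; the robot and the scene stay as the last step left them, time stands still between calls to the robot, and variables do not carry over. Pictures are saved under pics/ and viewed, and the job is handed in when it is done.

```bash
ls; mkdir -p pics; cat > h.py <<'E'
import numpy as np, cv2
from bench import read_state, optics, ctrl
def snap(cam,name):
    f=optics.grab_frame(cam); cv2.imwrite(f'pics/{name}.png',cv2.cvtColor(f['image'],cv2.COLOR_RGB2BGR)); return f
def ray(f,px,z):
    K=np.array(f['intrinsics']);R=np.array(f['R']);t=np.array(f['t'])
    d=R.T@np.linalg.solve(K,[px[0],px[1],1.]);c=-R.T@t
    s=(z-c[2])/d[2];return c+s*d
def proj(f,X):
    p=np.array(f['R'])@np.array(X,float)+np.array(f['t']);p=np.array(f['intrinsics'])@p;return p[:2]/p[2]
E
python3 - <<'E'
from h import *
for c in ['scene','side','wrist']:
    f=snap(c,c+'0'); print(c,np.round(-np.array(f['R']).T@f['t']),np.round(f['intrinsics'][0][0]))
    for n in ['dish_1','push_stick','uv_box','rack','jar','tube_stand','dropper']:
        print(n,[(np.round(b['at']).tolist(),round(b['confidence'],2)) for b in optics.boxes_of(c,n)])
s=read_state();print(s['time_s'],s['eef_rot'],s['width'])
E
```

```text
pics
scene [-196.  885.  965.] 464.0
dish_1 [([220.0, 238.0], 0.79), ([210.0, 224.0], 0.7), ([235.0, 252.0], 0.6), ([200.0, 213.0], 0.52)]
push_stick [([308.0, 272.0], 0.87), ([357.0, 193.0], 0.66), ([297.0, 227.0], 0.6)]
uv_box []
rack []
jar [([287.0, 184.0], 0.66), ([212.0, 311.0], 0.65), ([214.0, 252.0], 0.59)]
tube_stand [([319.0, 172.0], 0.89)]
dropper [([245.0, 213.0], 0.69), ([208.0, 222.0], 0.28)]
side [ 557. 1135.  632.] 492.0
dish_1 [([218.0, 248.0], 0.8), ([276.0, 259.0], 0.77), ([192.0, 243.0], 0.59), ([248.0, 261.0], 0.57)]
push_stick [([290.0, 232.0], 0.8), ([344.0, 245.0], 0.68), ([291.0, 180.0], 0.66)]
uv_box [([214.0, 200.0], 0.97), ([232.0, 178.0], 0.74)]
rack [([212.0, 267.0], 0.98)]
jar [([339.0, 311.0], 0.88), ([213.0, 231.0], 0.58)]
tube_stand [([210.0, 267.0], 0.19)]
dropper [([213.0, 232.0], 0.46)]
wrist [ 230. -587.  374.] 324.0
dish_1 []
push_stick []
uv_box []
rack []
jar []
tube_stand []
dropper []
1.2 [ 0.4357849   0.55683627 -0.43579345  0.55687428] 85.12405344156282
```

View pics/scene0.png

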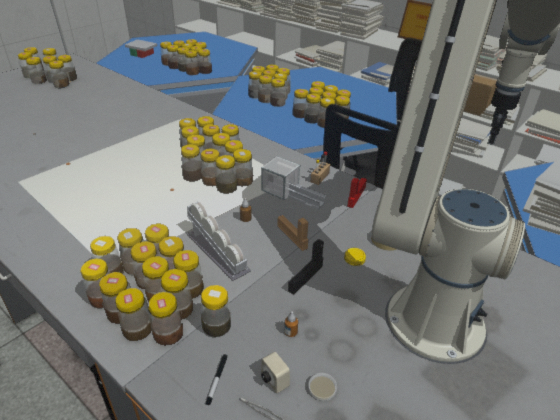

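View pics/side0.png

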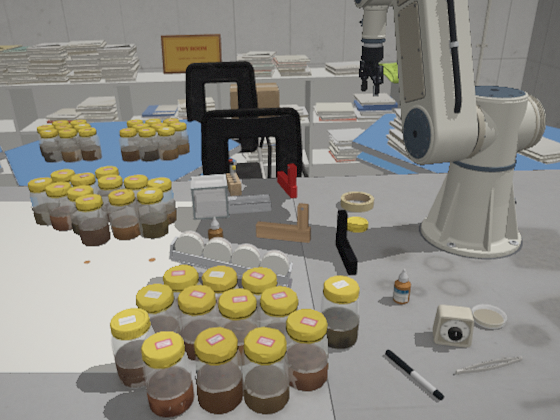

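View pics/wrist0.png

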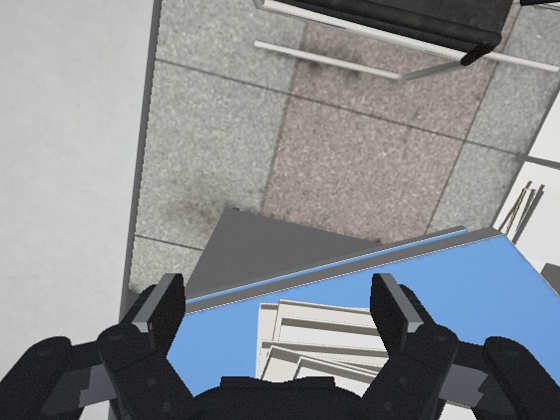

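The scene view shows the rack with dishes at about (220,240), the UV box at (282,178) with its channel running to (320,200), the brown stick at (297,230), the black one at (310,268), and the red one at (357,193). I'll zoom in.

```bash
python3 - <<'E'
import cv2
a=cv2.imread('pics/scene0.png')[140:310,170:380]; cv2.imwrite('pics/sc.png',cv2.resize(a,None,fx=3.5,fy=3.5,interpolation=3))
a=cv2.imread('pics/side0.png')[150:300,150:350]; cv2.imwrite('pics/si.png',cv2.resize(a,None,fx=4,fy=4,interpolation=3))
E
```

```text
(no output)
```

View pics/sc.png

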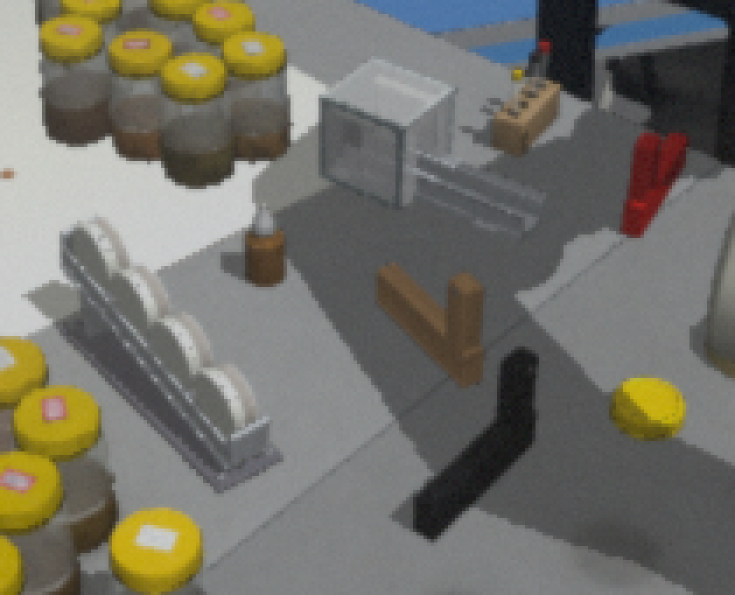

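View pics/si.png

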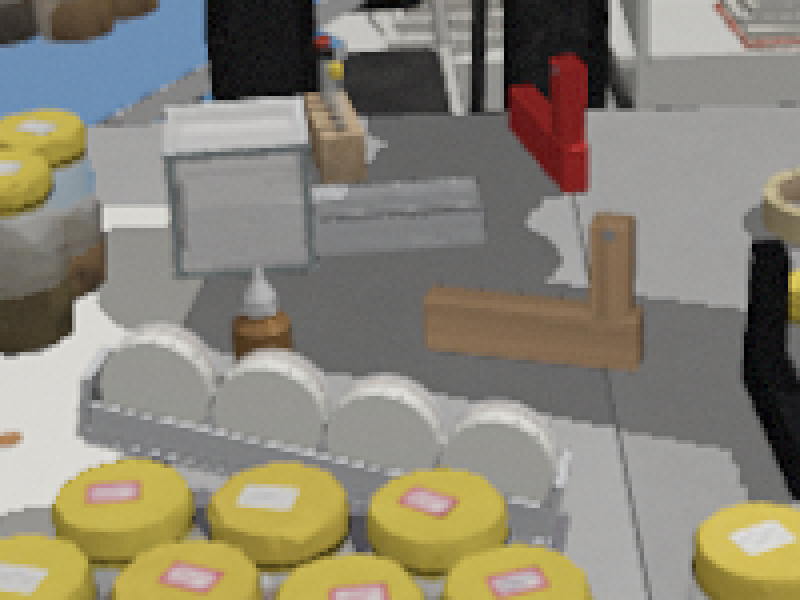

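```bash
cat > fit.py <<'E'
from h import *
from scipy.optimize import least_squares
F={c:optics.grab_frame(c) for c in ['scene','side']}
S=lambda c,r:('scene',170+c/3.5,140+r/3.5)
D=lambda c,r:('side',150+c/4,150+r/4)
sl=np.tan(.19)
obs={
'box':[((102,47,99),D(165,152)),((0,47,99),D(312,148)),((102,47,0),D(180,275)),((0,47,0),D(314,270)),((102,-47,99),D(168,103)),((0,-47,99),D(300,98)),
 ((0,47,99),S(405,135)),((102,47,99),S(320,97)),((102,-47,99),S(375,60)),((0,-47,99),S(455,92)),((0,47,0),S(405,207)),((102,47,0),S(322,175))],
'stick':[((125,11,40),D(427,300)),((125,11,0),D(427,347)),((-20,11,0),D(638,370)),((-14,11,105),D(632,222)),((14,11,105),D(594,222)),
 ((125,11,0),S(377,300)),((-20,11,0),S(468,386)),((14,11,105),S(448,284)),((-14,-11,105),S(483,284)),((-14,11,105),S(470,292))],
'rack':[((-178,19,64),S(232,432)),((-178,-19,64),S(268,415)),((-178,-19,64),D(569,450))],
}
for k in range(4):
    x=-140+64*np.cos(.19)*k; z=60+64*np.sin(.19)*k
    obs['rack']+=[((x,12,z+32),D([497,384,272,160][k],[405,380,352,328][k])),((x,12,z+32),S([215,172,130,90][k],[370,318,272,226][k]))]
init={'box':(430,-20,0),'stick':(330,130,0),'rack':(350,330,0)}
def X(p,q):
    c,s=np.cos(p[2]),np.sin(p[2]); return [p[0]+c*q[0]-s*q[1],p[1]+s*q[0]+c*q[1],q[2]]
W={}
if __name__=='__main__':
  for n,o in obs.items():
    r=lambda p:np.concatenate([proj(F[m[0]],X(p,q))-m[1:] for q,m in o])
    p0=list(init[n]); 
    s=least_squares(r,p0,loss='soft_l1',x_scale=[100,100,1]); print(n,np.round(s.x,3));print(np.round(r(s.x).reshape(-1,2),1).tolist())
E
python3 fit.py
```

```text
box [ 6.44761e+02 -1.92019e+02  9.60000e-02]
[[0.0, 0.7], [-0.1, -0.8], [-0.6, 1.7], [1.3, 0.3], [-0.3, 0.7], [1.2, -0.3], [-0.1, -2.0], [0.3, -0.6], [0.1, -1.1], [0.7, -1.3], [-0.8, 1.0], [-0.2, 0.3]]
stick [ 4.41472e+02  4.21200e+00 -2.83000e-01]
[[-0.8, -0.7], [-0.3, 0.9], [0.5, 0.8], [0.3, 1.1], [-1.1, 0.1], [0.2, 0.1], [-0.2, 0.9], [0.7, -2.5], [2.2, 0.0], [-0.1, 0.2]]
rack [ 6.59920e+02  1.81101e+02 -2.45000e-01]
[[0.0, 0.0], [1.3, -0.4], [1.5, -2.4], [-0.4, 3.4], [-0.3, 1.7], [-0.8, 2.2], [0.7, 1.3], [-1.1, 1.8], [1.9, -0.1], [-1.0, 0.6], [3.1, -0.8]]
```

```bash
python3 - <<'E'
from h import *
from scipy.spatial.transform import Rotation as Ro
s=read_state();R=Ro.from_quat(s['eef_rot']).as_matrix();print(np.round(R,3))
print('jaw yaw',np.arctan2(R[1,2],R[0,2]))
f=optics.grab_frame('wrist');print(np.round(f['R'],3)); print('cam in tool',R.T@(-np.array(f['R']).T@f['t']-s['eef_pos']))
E
```

```text
[[ 0.     0.971  0.24 ]
 [-0.     0.24  -0.971]
 [-1.     0.     0.   ]]
jaw yaw -1.3280146906032146
[[ 0.24  -0.971  0.   ]
 [-0.921 -0.228  0.317]
 [-0.307 -0.076 -0.949]]
cam in tool [-142.69122666   82.54670217    0.3481183 ]
```

```bash
python3 -m jog '[[18,41,0,0.133],[18,41,0,0.133],[18,41,0,0.133],[18,41,0,0.133],[18,41,0,0.133],[18,41,0,0.133],[18,41,0,0.133],[18,41,0,0.133],[18,41,0,0.133],[18,41,0,0.133],[18,41,0,0.133],[18,41,0,0.133],[18,41,0,0.133],[18,41,0,0.133],[18,41,0,0.133],[18,41,0,0.133],[18,41,0,0.133],[18,41,0,0.133],[18,41,0,0.133],[18,41,0,0.133]]' 60
python3 - <<'E'
from h import *
f=snap('wrist','w1')
print([(np.round(b['at']).tolist(),round(b['confidence'],2)) for b in optics.boxes_of('wrist','dish_1')])
s=read_state();print(s['time_s'],s['eef_pos'],s['qpos'])
E
```

```text
time_s: 3.35
eef_pos: [517.2, 242.9, 235.3]
eef_rot: [-0.464, 0.527, 0.465, 0.539]
contact_force: [1.5, 0.5, -0.4]
width: 60.1
[([245.0, 198.0], 0.93), ([249.0, 317.0], 0.92), ([248.0, 260.0], 0.57), ([242.0, 364.0], 0.56)]
3.45 [518.77899778 245.58146464 235.14720371] [ 0.43473122  0.2607808   1.75390871  0.00895093  1.10880796 -1.00462676]
```

View pics/w1.png

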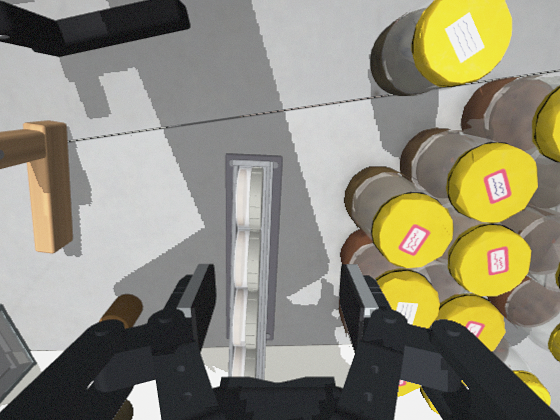

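The rack runs vertically in the picture with its stop at the top, around (252,163). The base plate's low edge is at row 155. The nearest jar lids are right of the rack at (410,230). I'll zoom in to refine.

```bash
python3 - <<'E'
from h import *
from fit import X
f=optics.grab_frame('wrist')
im=cv2.cvtColor(f['image'],cv2.COLOR_RGB2BGR)
a=cv2.resize(im[140:390,200:300],None,fx=5,fy=5,interpolation=3)
p=[659.9,181.1,-.245]
for px,z in [((411,230),123),((405,290),123),((443,40),123)]: print('lid',ray(f,px,z))
for q in [(-178,19,64),(-178,-19,64),(-172,19,64),(-140,12,92),(-140,-12,92),(-77.2,12,104.1),(-77.2,-12,104.1),(-14.4,12,116.2),(48.5,12,128.3),(-14.4,-12,116.2),(48.5,-12,128.3)]:
    u=proj(f,X(p,q)); print(q,np.round(u,1)); cv2.circle(a,tuple(int(v) for v in ((u[0]-200)*5,(u[1]-140)*5)),5,(0,0,255),1)
cv2.imwrite('pics/w1z.png',a[:600]); cv2.imwrite('pics/w1y.png',a[600:])
E
```

```text
lid [556.16096341 352.45845434 123.        ]
lid [614.77812833 346.51706116 123.        ]
lid [413.39783975 376.19953574 123.        ]
(-178, 19, 64) [272.3 161.5]
(-178, -19, 64) [233.1 157.6]
(-172, 19, 64) [271.7 167.6]
(-140, 12, 92) [260.7 206.9]
(-140, -12, 92) [234.8 204.5]
(-77.2, 12, 104.1) [254.6 273.2]
(-77.2, -12, 104.1) [229.3 271.1]
(-14.4, 12, 116.2) [248.8 336. ]
(48.5, 12, 128.3) [243.3 395.4]
(-14.4, -12, 116.2) [224.2 334.1]
(48.5, -12, 128.3) [219.4 393.8]
```

View pics/w1z.png

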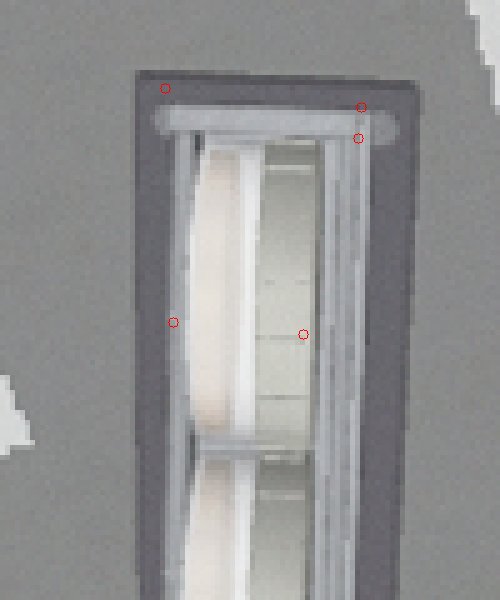

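View pics/w1y.png

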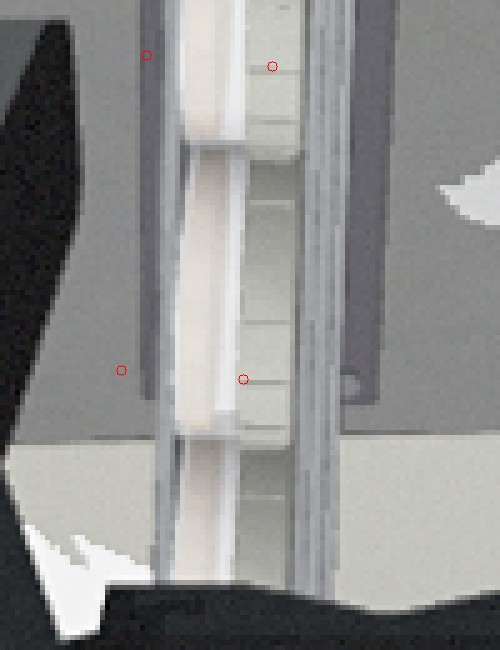

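```bash
python3 - <<'E'
from fit import *
f=optics.grab_frame('wrist'); F['wrist']=f
w=[]
for k in range(3):
    x=-140+64*np.cos(.19)*k; z=60+64*np.sin(.19)*k
    w+=[((x,-12,z+32),('c',[237.7,236.6,235.3][k])),((x,12,z+32),('c',[263,261.5,259][k])),
        ((x+31.4,0,z+6),('r',[229,288.6,346.4][k]))]
w+=[((-178,0,64),('r',161.)),((-172,0,64),('r',167.))]
def rw(p): return [proj(f,X(p,q))[0 if m[0]=='c' else 1]-m[1] for q,m in w]
s=least_squares(rw,[659.9,181,-.245],loss='soft_l1',x_scale=[100,100,1]);print(s.x,np.round(rw(s.x),1))
o=obs['rack']
r=lambda p:np.concatenate([proj(F[m[0]],X(p,q))-m[1:] for q,m in o])
print(np.round(r(s.x).reshape(-1,2),1).tolist())
p=s.x;print('stop',X(p,(-140,0,60)))
st=read_state()
from scipy.spatial.transform import Rotation as Ro
R=Ro.from_quat(st['eef_rot']).as_matrix();print('jaw yaw',np.arctan2(R[1,2],R[0,2]),R[:,0],st['eef_pos'])
E
```

```text
[ 6.64036961e+02  1.89760590e+02 -1.83379028e-01] [-0.2  0.4 -0.2 -0.4 -0.1 -0.6 -0.2  0.6 -2.2  0.7  0.9]
[[0.4, -0.4], [1.2, -1.3], [0.1, -2.9], [-1.1, 3.6], [-0.8, 1.5], [-1.9, 3.2], [-1.0, 1.6], [-2.8, 3.7], [-0.8, 0.7], [-3.4, 3.2], [-0.7, 0.4]]
stop [np.float64(526.3843227652152), np.float64(215.2900073450024), 60]
jaw yaw 1.4262740041706718 [ 0.01102912  0.01242473 -0.99986198] [516.39306507 239.71131129 235.22028398]
```

```bash
python3 -m jog '[[0,0,0,0],[0,0,0,0]]'; python3 - <<'E'
from h import *
from fit import X
f=optics.grab_frame('wrist');s=read_state();print(s['time_s'],s['eef_pos'])
im=cv2.cvtColor(f['image'],cv2.COLOR_RGB2BGR)
a=cv2.resize(im[140:390,200:300],None,fx=5,fy=5,interpolation=3)
p=[664.0,189.8,-.183]
for k in range(3):
    x=-140+64*np.cos(.19)*k; z=60+64*np.sin(.19)*k
    for q in [(x,-12,z+32),(x,12,z+32),(x+31.4,-12,z+6),(-178,-19,64),(-178,19,64)]:
        u=proj(f,X(p,q)); cv2.circle(a,tuple(int(v) for v in ((u[0]-200)*5,(u[1]-140)*5)),5,(0,0,255),1)
cv2.imwrite('pics/w2z.png',cv2.resize(a,None,fx=.48,fy=.48))
E
```

```text
time_s: 3.95
eef_pos: [516.2, 238.1, 235.7]
eef_rot: [-0.461, 0.529, 0.463, 0.541]
contact_force: [1.4, 0.6, -0.1]
width: 59.9
4.1 [516.27593519 238.44207335 235.66765022]
```

View pics/w2z.png

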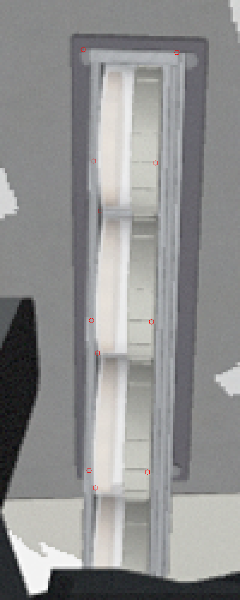

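```bash
python3 -m jog '[[5,-10,-40,-0.03],[6,-12,-40,0],[0,0,-30,0],[0,0,0,0],[0,0,0,0]]' 50
```

```text
time_s: 4.6
eef_pos: [529.3, 216.2, 125.5]
eef_rot: [-0.453, 0.534, 0.453, 0.551]
contact_force: [-0.3, -0.1, 0.2]
width: 49.7
```

```bash
python3 - <<'E'
from h import *
f=snap('wrist','w3');s=read_state();print(s['time_s'],s['eef_pos'],s['dq'].round(3) if hasattr(s['dq'],'round') else s['dq'])
E
```

```text
4.65 [529.13072717 216.22467497 125.61038255] [ 0.004 -0.017 -0.005 -0.001  0.004 -0.001]
```

View pics/w3.png

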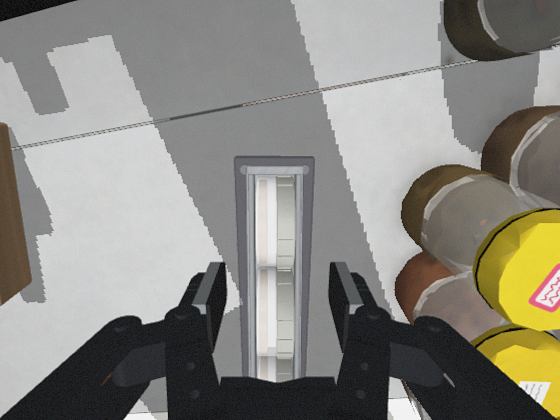

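```bash
python3 - <<'E'
from h import *
f=optics.grab_frame('wrist')
g=ray(f,(276,268),66);g2=ray(f,(273,356),78);print(g,g2, 'dish1 c', g-31.4*(g2-g)/np.linalg.norm((g2-g)[:2]))
print(ray(f,(278,170),64),proj(f,read_state()['eef_pos']))
E
```

```text
[559.37535516 211.07303163  66.        ] [623.9604724  196.92195434  78.        ] dish1 c [528.70298492 217.79357501  60.30103314]
[491.44230447 224.75220564  64.        ] [277.57683761 274.02406808]
```

```bash
python3 -m jog '[[-0.5,0.5,-35,0],[0,0,-31,0],[0,0,-3,0],[0,0,0,0]]' 50; python3 -m jog '[[0,0,0,0],[0,0,0,0],[0,0,0,0],[0,0,0,0]]' 15 40
```

```text
time_s: 5.1
eef_pos: [534.5, 220.1, 63.8]
eef_rot: [-0.455, 0.529, 0.452, 0.555]
contact_force: [-0.2, 0.2, 0.1]
width: 50.0
time_s: 5.5
eef_pos: [535.6, 219.8, 68.6]
eef_rot: [-0.456, 0.528, 0.452, 0.556]
contact_force: [-1.3, -0.4, -2.3]
width: 24.4
```

```bash
python3 -m jog '[[0,0,0,0],[0,0,0,0],[-3,-1,-4,0],[-3,-1,-5,0],[0,0,0,0],[0,0,0,0]]' 50; python3 -c "
from h import *
s=read_state();print(s['eef_pos'],s['dq'])"
```

```text
time_s: 6.1
eef_pos: [531.0, 219.1, 60.6]
eef_rot: [-0.456, 0.526, 0.451, 0.558]
contact_force: [0.7, 1.1, -0.5]
width: 49.6
[531.02796727 219.12927155  60.64762006] [-5.57823273e-05  5.72290552e-03  8.79865024e-03  2.02298654e-03
 -3.52362154e-03  4.44639906e-05]
```

```bash
python3 -m jog '[[-1.5,-1,-3.5,0],[-1,-1,-3.5,0],[0,0,0,0],[0,0,0,0]]' 50; python3 -c "
from h import *
snap('wrist','w4');snap('side','s4')
s=read_state();print(s['eef_pos'],s['contact_force'])"
```

```text
time_s: 6.5
eef_pos: [528.2, 217.0, 52.8]
eef_rot: [-0.456, 0.526, 0.451, 0.558]
contact_force: [-0.6, -0.0, -0.2]
width: 50.0
[528.24247868 216.98783311  52.81629642] [0.02544466 0.52077175 0.21993563]
```

View pics/w4.png

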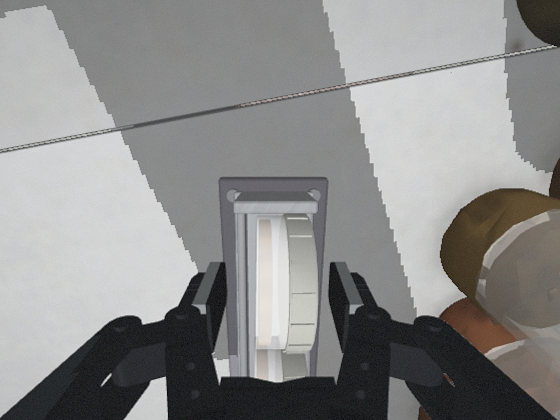

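```bash
python3 -m jog '[[0,2.5,0.5,0],[0,0,0,0],[0,0,0,0],[0,0,0,0],[0,0,0,0],[0,0,0,0]]' 15 40;  python3 -c "
from h import *
snap('wrist','w5');
s=read_state();print(s['eef_pos'],s['contact_force'])"
```

```text
time_s: 7.2
eef_pos: [528.4, 219.0, 53.5]
eef_rot: [-0.457, 0.527, 0.451, 0.557]
contact_force: [0.8, -2.6, -0.1]
width: 23.4
[528.39166111 218.96188922  53.47044428] [ 1.35916937 -2.10851141 -0.71809167]
```

View pics/w5.png

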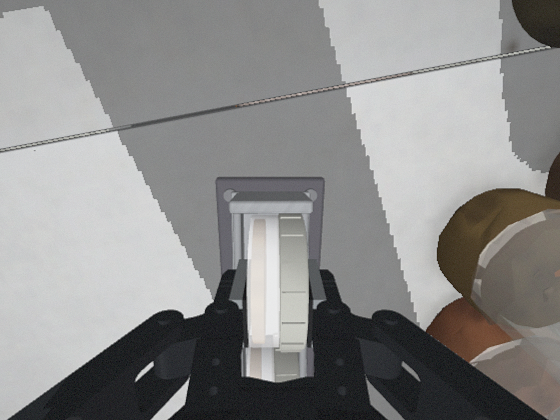

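```bash
python3 -m jog '[[0,0,0,0],[0,0,0,0],[0,0,4,0],[0,0,4,0],[0,0,0,0]]' 40; python3 -m jog '[[0,0,0,0],[0,0,0,0],[0,0,0,0],[0,0,0,0]]' 15 50
```

```text
time_s: 7.75
eef_pos: [528.7, 219.8, 62.5]
eef_rot: [-0.456, 0.526, 0.451, 0.558]
contact_force: [-0.2, -0.2, -0.1]
width: 39.9
time_s: 8.15
eef_pos: [528.6, 218.8, 63.1]
eef_rot: [-0.457, 0.526, 0.451, 0.557]
contact_force: [-0.0, -0.1, -0.6]
width: 23.3
```

```bash
python3 -m jog '[[0,0,20,0],[0,0,30,0],[0,0,40,0],[0,0,40,0],[0,0,0,0],[0,0,0,0]]'; python3 - <<'E'
from h import *
f=snap('wrist','w6');f=snap('side','s6');s=read_state();print(s['eef_pos'],s['width'],s['contact_force'])
E
```

```text
time_s: 8.75
eef_pos: [526.3, 218.8, 195.4]
eef_rot: [-0.456, 0.528, 0.452, 0.556]
contact_force: [0.8, 0.1, -1.3]
width: 23.3
[526.33582985 218.74834426 194.72352227] 23.3136416744692 [-1.56194973  0.29404876 -1.45688222]
```

View pics/w6.png

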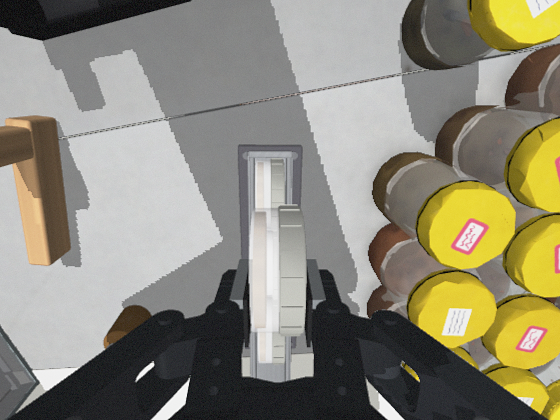

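View pics/s6.png

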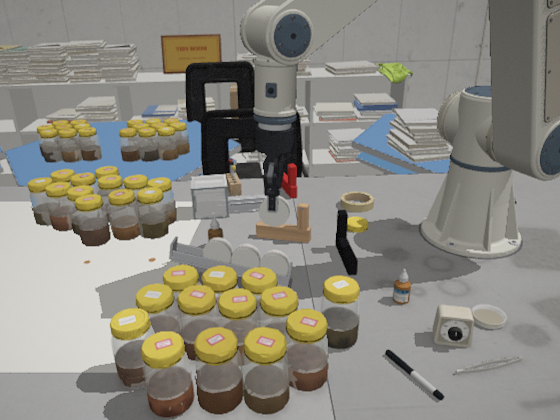

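The wrist view shows dish_1 held and dish_2 now at the stop, around (270,180). The side view shows three dishes left in the rack. Next I move over the UV channel.

```bash
python3 -m jog '[[5,-30,4,0.023],[6,-36,4,0.023],[6,-36,4,0.023],[6,-36,4,0.023],[6,-36,4,0.023],[6,-36,4,0.023],[6,-36,4,0.023],[6,-36,4,0.023],[6,-36,4,0.023],[6,-36,0,0.023],[6,-36,0,0.023],[6,-20,0,0.023],[0,0,0,0],[0,0,0,0],[0,0,0,0]]'; python3 - <<'E'
from h import *
f=snap('wrist','w7');s=read_state();print(s['eef_pos'],s['width'])
from scipy.spatial.transform import Rotation as Ro
R=Ro.from_quat(s['eef_rot']).as_matrix();print('jaw yaw',np.arctan2(R[1,2],R[0,2]),R[:,0])
from fit import X
p=[644.8,-192,.096]
for q in [(-127,25,34),(-127,-25,34),(-127,15,34),(-127,-15,34),(0,47,99),(0,-47,99),(-85,0,36.8)]: print(q,proj(f,X(p,q)).round(1))
E
```

```text
time_s: 10.35
eef_pos: [586.3, -205.4, 205.7]
eef_rot: [-0.517, 0.465, 0.537, 0.477]
contact_force: [0.6, -0.6, -1.2]
width: 22.9
[ 586.17132039 -205.08151033  205.69257054] 23.264912060891444
jaw yaw 1.683348437862106 [-0.01015722  0.03129057 -0.99945872]
(-127, 25, 34) [307.5 119. ]
(-127, -25, 34) [254.2 118.2]
(-127, 15, 34) [296.9 118.8]
(-127, -15, 34) [264.9 118.3]
(0, 47, 99) [335.2 273.5]
(0, -47, 99) [226.9 273.7]
(-85, 0, 36.8) [280.2 163.7]
```

View pics/w7.png

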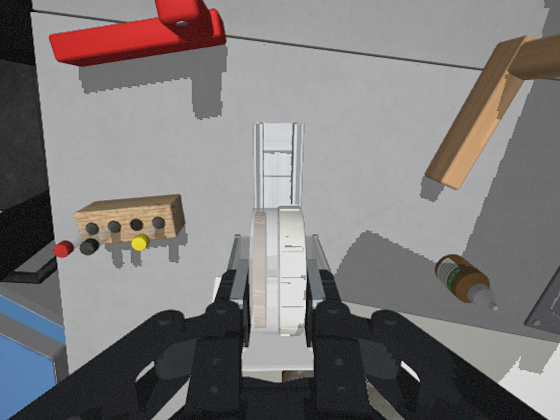

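```bash
python3 - <<'E'
import cv2
a=cv2.imread('pics/w7.png')[110:230,220:340]; cv2.imwrite('pics/w7z.png',cv2.resize(a,None,fx=5,fy=5,interpolation=3))
E
```

```text
(no output)
```

View pics/w7z.png

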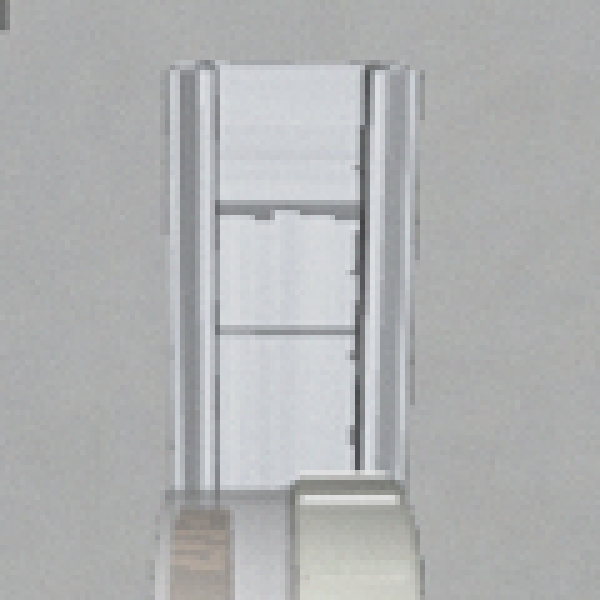

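```bash
python3 - <<'E'
from h import *
from fit import X
f=optics.grab_frame('wrist')
for px,z in [((253.6,123.6),34),((304,123.6),34),((254.4,204),34),((301.4,204),34),((278,150),8),((277.5,176),8)]: print(px,ray(f,px,z).round(1))
s=read_state();print(s['eef_pos'],s['time_s'])
E
```

```text
(253.6, 123.6) [ 526.9 -229.5   34. ]
(304, 123.6) [ 521.6 -182.2   34. ]
(254.4, 204) [ 605.7 -221.6   34. ]
(301.4, 204) [ 600.7 -173.8   34. ]
(278, 150) [ 552.2 -202.6    8. ]
(277.5, 176) [ 579.8 -200.     8. ]
[ 587.04427383 -205.58977502  207.08414395] 10.65
```

```bash
python3 -m jog '[[-7,1,-35,-0.01],[-7,1,-35,0],[-7,1,-30,0],[0,0,0,0],[0,0,0,0],[0,0,0,0]]'; python3 - <<'E'
from h import *
f=snap('wrist','w8');s=read_state();print(s['eef_pos'],s['width'],s['dq'].max() if hasattr(s['dq'],'max') else s['dq'])
from scipy.spatial.transform import Rotation as Ro
R=Ro.from_quat(s['eef_rot']).as_matrix();print('jaw yaw',np.arctan2(R[1,2],R[0,2]),R[:,0])
a=cv2.cvtColor(f['image'],cv2.COLOR_RGB2BGR)[100:340,200:360]; cv2.imwrite('pics/w8z.png',cv2.resize(a,None,fx=2.5,fy=2.5,interpolation=3))
E
```

```text
time_s: 11.25
eef_pos: [568.9, -201.6, 109.6]
eef_rot: [-0.519, 0.466, 0.532, 0.48]
contact_force: [0.8, -0.9, -0.5]
width: 23.5
[ 569.51739498 -201.87223946  110.13420104] 23.68458886805916 0.0019239240129439797
jaw yaw 1.6761782594416468 [ 0.002209    0.02682692 -0.99963765]
```

View pics/w8z.png

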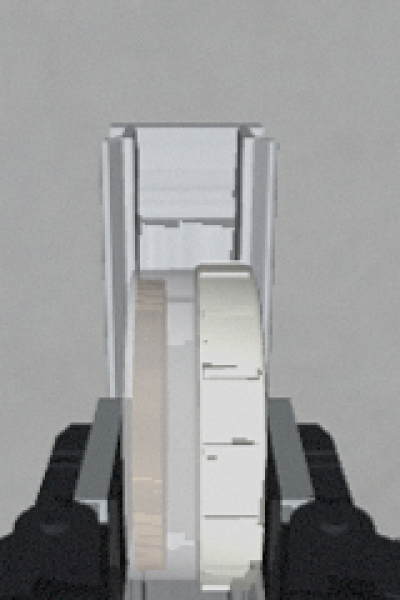

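```bash
python3 - <<'E'
from h import *
f=optics.grab_frame('wrist')
s=read_state();e=s['eef_pos']
for px,z in [((241.2,156),34),((310,156),34),((275,188),8),((253,278),e[2]),((306,278),e[2])]: print(px,ray(f,px,z).round(1))
print(e,proj(f,e))
E
```

```text
(241.2, 156) [ 526.3 -228.9   34. ]
(310, 156) [ 521.6 -182.8   34. ]
(275, 188) [ 552.8 -202.9    8. ]
(253, 278) [ 573.5 -213.8  110.1]
(306, 278) [ 571.1 -187.4  110.1]
[ 569.57689759 -201.9127642   110.12256886] [277.51369143 272.93532121]
```

```bash
python3 -m jog '[[-1.5,0,-25,0],[-2,0,-25,0],[0,0,0,0],[0,0,0,0],[0,0,0,0]]'; python3 - <<'E'
from h import *
s=read_state();print(s['eef_pos'],s['width'],s['contact_force'])
E
```

```text
time_s: 11.85
eef_pos: [572.1, -203.9, 66.7]
eef_rot: [-0.524, 0.464, 0.527, 0.482]
contact_force: [0.9, 0.7, -0.9]
width: 22.9
[ 572.0556848  -203.93634819   66.73909818] 22.879752676970455 [ 0.86548159  0.65206759 -0.89051786]
```

```bash
python3 -m jog '[[-3,1.5,-3,0],[-4,1.5,-3,0],[0,0,0,0],[0,0,0,0]]';python3 -m jog '[[0,0,-6,0],[-1,0,-6,0],[0,0,0,0],[0,0,0,0]]'
```

```text
time_s: 12.25
eef_pos: [566.3, -201.3, 63.5]
eef_rot: [-0.526, 0.463, 0.526, 0.483]
contact_force: [-0.8, -0.5, -1.0]
width: 23.2
time_s: 12.65
eef_pos: [565.2, -201.3, 50.3]
eef_rot: [-0.526, 0.463, 0.526, 0.483]
contact_force: [-0.3, -0.8, -0.8]
width: 23.2
```

```bash
python3 -m jog '[[0.5,0,-4,0],[0,0,-4,0],[0,0,0,0],[0,0,0,0]]'; python3 - <<'E'
from h import *
f=snap('wrist','w9');s=read_state();print(s['eef_pos'],s['width'],s['contact_force'])
a=cv2.cvtColor(f['image'],cv2.COLOR_RGB2BGR)[100:340,160:400]; cv2.imwrite('pics/w9z.png',cv2.resize(a,None,fx=2.5,fy=2.5,interpolation=3))
f=snap('side','s9');a=cv2.cvtColor(f['image'],cv2.COLOR_RGB2BGR)[150:250,170:310]; cv2.imwrite('pics/s9z.png',cv2.resize(a,None,fx=5,fy=5,interpolation=3))
E
```

```text
time_s: 13.05
eef_pos: [565.7, -201.3, 41.3]
eef_rot: [-0.525, 0.463, 0.526, 0.483]
contact_force: [-0.3, 0.8, -1.8]
width: 23.3
[ 565.63671303 -201.26105525   41.31990744] 23.19228453546074 [-0.66775397 -0.58473312 -1.41491083]
```

View pics/w9z.png

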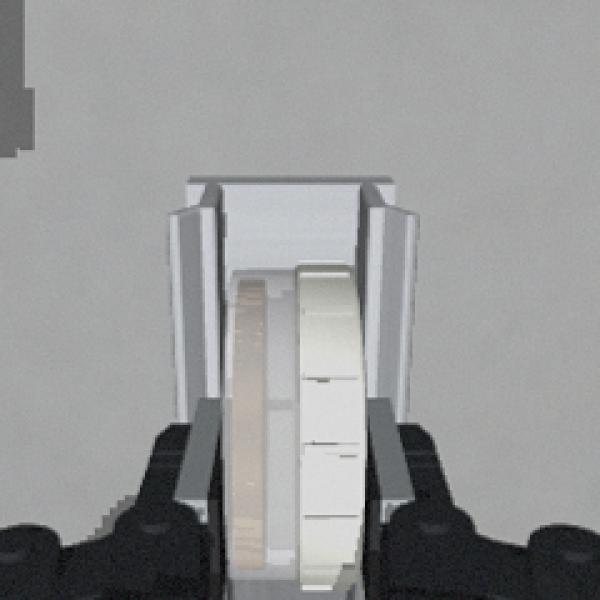

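View pics/s9z.png

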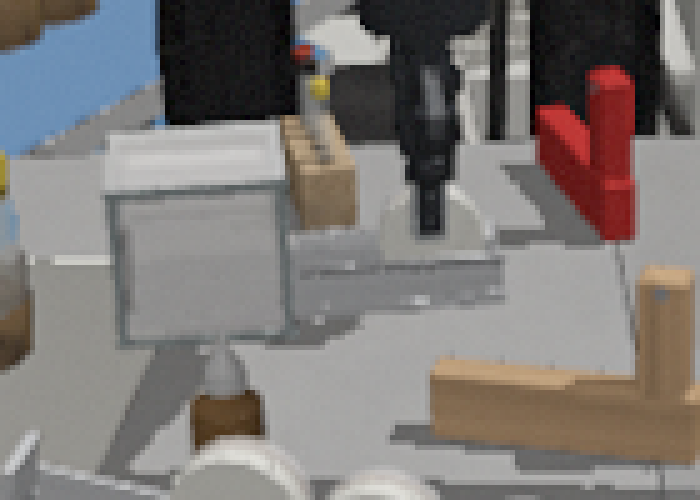

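```bash
python3 - <<'E'
from fit import *
f=F['side']
for p in ([650.6,-192.9,.1],[644.8,-192,.096]):
    for q in [(-85,0,36.8),(-127,25,34),(-117,12,36.8),(-53,12,36.8),(0,47,99),(0,47,0),(102,47,99)]: 
        u=proj(f,X(p,q)); print(q,((u-[170,150])*5).round(0),end=' ')
    print()
u=proj(f,[565.2,-201.3,40]); print(((u-[170,150])*5).round(0))
E
```

```text
(-85, 0, 36.8) [424. 237.] (-127, 25, 34) [500. 253.] (-117, 12, 36.8) [480. 241.] (-53, 12, 36.8) [372. 249.] (0, 47, 99) [279. 181.] (0, 47, 0) [289. 338.] (102, 47, 99) [ 96. 194.] 
(-85, 0, 36.8) [434. 238.] (-127, 25, 34) [510. 254.] (-117, 12, 36.8) [490. 242.] (-53, 12, 36.8) [382. 250.] (0, 47, 99) [289. 181.] (0, 47, 0) [299. 339.] (102, 47, 99) [106. 194.] 
[426. 232.]
```

```bash
python3 - <<'E'
from fit import *
f=optics.grab_frame('wrist');e=read_state()['eef_pos'];fs=F['side']
a=np.linspace(0,2*np.pi,721)
for dx in (0,-3,-6,-9):
  for dz in (-3,-5):
    P=np.array([[e[0]+dx+32*np.cos(t)-12*.0,e[1]+dx*.1+3.2*np.cos(t)+12,e[2]+dz+32*np.sin(t)] for t in a])
    w=np.array([proj(f,x) for x in P]);s=np.array([proj(fs,x) for x in P])
    print(dx,dz,'wrist top row',((w[:,1].min()-100)*2.5).round(0),'side cols',((s[:,0].min()-170)*5).round(),((s[:,0].max()-170)*5).round(),'top row',((s[:,1].min()-150)*5).round())
E
```

```text
0 -3 wrist top row 271.0 side cols 370.0 479.0 top row 193.0
0 -5 wrist top row 267.0 side cols 371.0 479.0 top row 196.0
-3 -3 wrist top row 256.0 side cols 375.0 484.0 top row 192.0
-3 -5 wrist top row 253.0 side cols 376.0 484.0 top row 195.0
-6 -3 wrist top row 242.0 side cols 381.0 489.0 top row 192.0
-6 -5 wrist top row 239.0 side cols 381.0 489.0 top row 195.0
-9 -3 wrist top row 227.0 side cols 386.0 494.0 top row 192.0
-9 -5 wrist top row 225.0 side cols 386.0 494.0 top row 195.0
```

```bash
python3 -m jog '[[2.5,0.2,-1,0],[0,0,0,0],[0,0,0,0]]'; python3 -c "
from h import *
print(read_state()['contact_force'])"; python3 -m jog '[[0,0,0,0],[0,0,0,0],[0,0,0,0]]' 36; python3 - <<'E'
from h import *
f=snap('wrist','w10');s=read_state();print(s['eef_pos'],s['width'],s['contact_force'])
a=cv2.cvtColor(f['image'],cv2.COLOR_RGB2BGR)[100:340,160:400]; cv2.imwrite('pics/w10z.png',cv2.resize(a,None,fx=2.5,fy=2.5,interpolation=3))
f=snap('side','s10');a=cv2.cvtColor(f['image'],cv2.COLOR_RGB2BGR)[150:250,170:310]; cv2.imwrite('pics/s10z.png',cv2.resize(a,None,fx=5,fy=5,interpolation=3))
E
```

```text
time_s: 13.7
eef_pos: [568.2, -201.1, 40.7]
eef_rot: [-0.525, 0.463, 0.526, 0.483]
contact_force: [0.1, 0.5, -0.4]
width: 23.2
[ 0.06523954  0.52801462 -0.35069497]
time_s: 14.0
eef_pos: [568.9, -201.2, 41.0]
eef_rot: [0.526, -0.463, -0.525, -0.483]
contact_force: [-0.4, 0.4, -0.2]
width: 35.8
[ 568.90630514 -201.26085122   40.99223011] 35.982059817584876 [ 1.33634744 -0.0209342   0.34607481]
```

View pics/w10z.png

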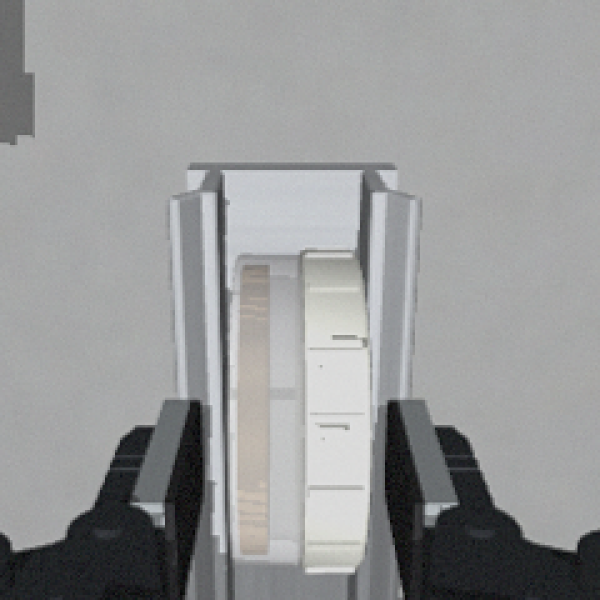

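View pics/s10z.png

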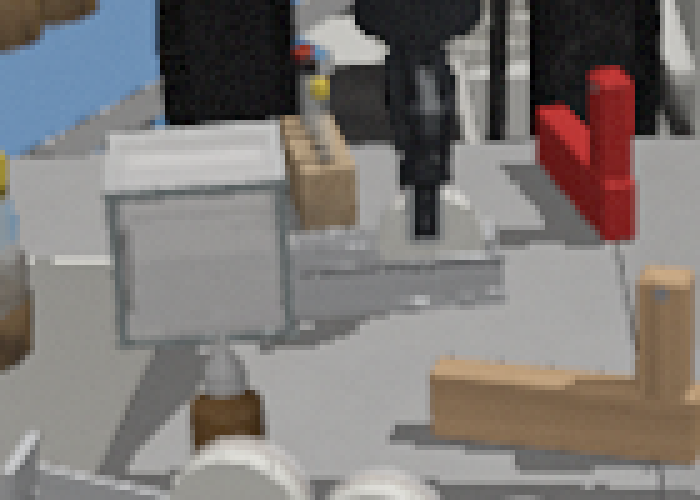

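Dish_1 now stands in the dip, released and clear of the fingers (wrist crop about (300,410)). I'm retreating upward and going to the brown stick.

```bash
python3 -m jog '[[0,0,15,0],[0,0,35,0],[0,0,45,0],[0,0,45,0],[-6,25,20,-0.04],[-10,32,0,-0.045],[-10,32,0,-0.045],[-10,32,0,-0.045],[-10,32,0,-0.045],[-10,30,0,-0.045],[-10,20,0,-0.045],[-8,10,0,-0.045],[0,0,0,0],[0,0,0,0],[0,0,0,0]]' 60; python3 - <<'E'
from h import *
f=snap('wrist','w11');s=read_state();print(s['eef_pos'],s['width'],s['contact_force'])
from scipy.spatial.transform import Rotation as Ro
R=Ro.from_quat(s['eef_rot']).as_matrix();print('jaw yaw',np.arctan2(R[1,2],R[0,2]),R[:,0])
E
```

```text
time_s: 15.6
eef_pos: [492.6, 18.2, 224.1]
eef_rot: [-0.436, 0.547, 0.424, 0.575]
contact_force: [-0.5, 0.2, -0.6]
width: 60.0
[492.79521999  18.07952836 224.05167679] 60.03326881924379 [ 0.48394994  0.19416442 -0.10687742]
jaw yaw 1.3078340828720059 [ 0.04229655  0.00927296 -0.99906207]
```

View pics/w11.png

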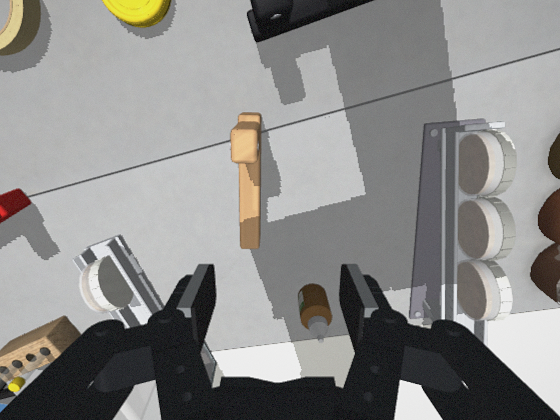

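```bash
python3 - <<'E'
from h import *
a=cv2.imread('pics/w11.png')[105:255,215:285]; cv2.imwrite('pics/w11z.png',cv2.resize(a,None,fx=4,fy=4,interpolation=3))
a=cv2.imread('pics/w11.png')[220:330,60:200]; cv2.imwrite('pics/w11y.png',cv2.resize(a,None,fx=4,fy=4,interpolation=3))
E
```

```text
(no output)
```

View pics/w11z.png

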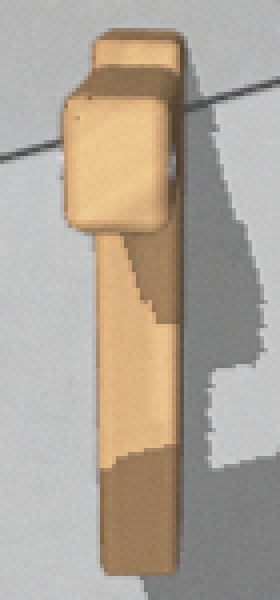

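View pics/w11y.png

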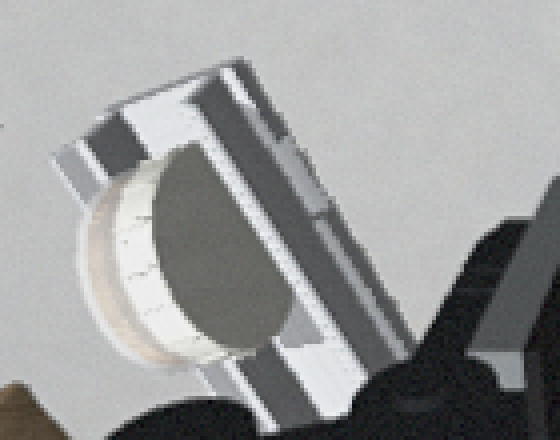

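```bash
python3 - <<'E'
from fit import *
f=optics.grab_frame('wrist')
o=[((-14,-11,105),(231.3,129.2)),((-14,11,105),(257,128.8)),((14,11,105),(257,160.5)),((14,-11,105),(231.8,160.5)),((125,-11,40),(240,248.2)),((125,11,40),(259.5,248.2)),((-20,-11,40),(238.8,113.8)),((-20,11,40),(260.8,113.3))]
r=lambda p:np.concatenate([proj(f,X(p,q))-m for q,m in o])
s=least_squares(r,[441,4,-.28],loss='soft_l1',x_scale=[100,100,1]);print(s.x,r(s.x).reshape(-1,2).round(1).tolist())
print(read_state()['eef_pos'])
E
```

```text
[ 4.44007384e+02  7.10256836e+00 -2.92417943e-01] [[-1.1, -2.7], [1.7, -1.5], [1.4, 2.5], [-0.8, 1.8], [-0.1, 0.4], [0.2, 0.8], [-0.8, -1.0], [0.3, 0.1]]
[492.46307139  18.08065754 223.48556398]
```

```bash
python3 -m jog '[[-16,-4,-30,-0.015],[-17,-4,-35,-0.015],[-16,-3,-20,0],[0,0,0,0],[0,0,0,0],[0,0,0,0]]' 50; python3 - <<'E'
from h import *
f=snap('wrist','w12');s=read_state();print(s['eef_pos'],s['width'],s['contact_force'])
from scipy.spatial.transform import Rotation as Ro
R=Ro.from_quat(s['eef_rot']).as_matrix();print('jaw yaw',np.arctan2(R[1,2],R[0,2]),R[:,0])
E
```

```text
time_s: 16.4
eef_pos: [445.7, 5.1, 138.1]
eef_rot: [-0.428, 0.554, 0.413, 0.583]
contact_force: [-0.1, -0.6, 0.4]
width: 50.1
[446.29312766   5.14145702 138.38438278] 50.05206825478489 [0.13622248 0.22794014 0.58821978]
jaw yaw 1.2738902941548054 [ 0.04684873  0.00783399 -0.99887128]
```

View pics/w12.png

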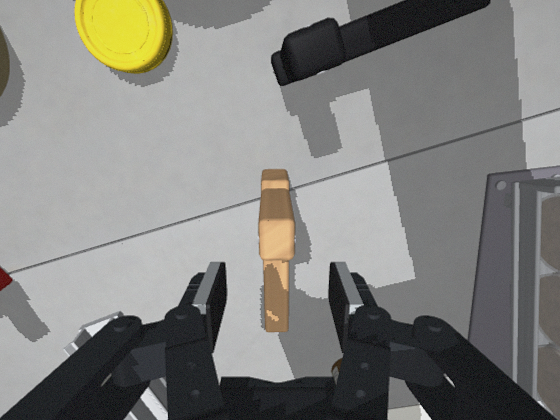

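```bash
python3 - <<'E'
from h import *
f=optics.grab_frame('wrist')
print(ray(f,(277,240),105),ray(f,(277,220),105),ray(f,(277,262),105),read_state()['eef_pos'])
E
python3 -m jog '[[-0.5,1,-25,0],[-1,0.5,-25,0],[-1,0,-10,0],[0,0,0,0],[0,0,0,0]]'
```

```text
[444.82038175   6.49371726 105.        ] [432.60737561  10.23867328 105.        ] [458.95978774   2.15805631 105.        ] [446.27727872   5.21049242 138.40982907]
time_s: 17.0
eef_pos: [450.5, 7.1, 81.4]
eef_rot: [-0.43, 0.55, 0.411, 0.586]
contact_force: [0.2, 0.6, 0.1]
width: 50.2
```

```bash
python3 -m jog '[[-3,-0.5,-8,0],[-3,-0.5,-7,0],[0,0,0,0],[0,0,0,0]]' 50; python3 -m jog '[[0,0,0,0],[0,0,0,0],[0,0,0,0],[0,0,0,0],[0,0,0,0]]' 14 60; python3 - <<'E'
from h import *
f=snap('wrist','w13');s=read_state();print(s['eef_pos'],s['width'],s['contact_force'])
from scipy.spatial.transform import Rotation as Ro
R=Ro.from_quat(s['eef_rot']).as_matrix();print('jaw yaw',np.arctan2(R[1,2],R[0,2]),R[:,0])
E
```

```text
time_s: 17.4
eef_pos: [445.7, 6.1, 67.5]
eef_rot: [-0.431, 0.549, 0.41, 0.587]
contact_force: [1.4, 0.2, -0.1]
width: 50.0
time_s: 17.9
eef_pos: [445.9, 5.9, 68.1]
eef_rot: [-0.431, 0.549, 0.41, 0.587]
contact_force: [0.1, -0.4, -1.4]
width: 21.3
[445.94459288   5.87870145  68.1116784 ] 21.312293373867202 [-0.08061721  0.41132178 -1.03848034]
jaw yaw 1.2750546857538694 [ 0.06216224  0.00783837 -0.99803528]
```

View pics/w13.png

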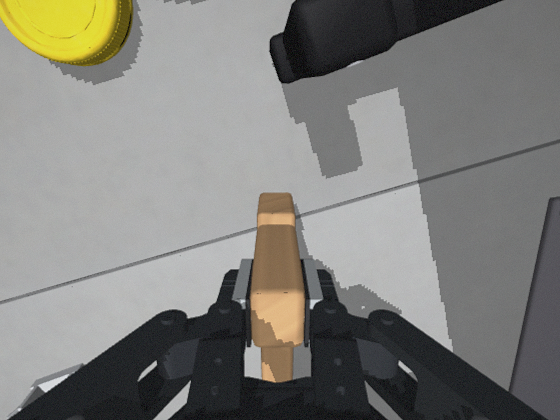

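```bash
cat > st.py <<'E'
from h import *
from scipy.spatial.transform import Rotation as Ro
def T(pos,R): M=np.eye(4);M[:3,:3]=R;M[:3,3]=pos;return M
def tool(): s=read_state();return T(s['eef_pos'],Ro.from_quat(s['eef_rot']).as_matrix())
BOX=np.array([650.6,-192.9,.10])
def inbox(P):
    c,s=np.cos(BOX[2]),np.sin(BOX[2]);d=np.array(P[:2])-BOX[:2];return np.array([c*d[0]+s*d[1],-s*d[0]+c*d[1],P[2]])
def stick():
    G=np.load('G.npy');return tool()@G
def rep():
    M=stick();s=read_state();o=M[:3,3];n=(M@[125,0,20,1])[:3];b=(M@[125,0,0,1])[:3];t=(M@[-20,0,0,1])[:3]
    print('t',round(s['time_s'],2),'stick yaw rel box %.3f pitch(nose down +) %.3f'%(np.arctan2(M[1,0],M[0,0])-BOX[2],-M[2,0]),'origin box',inbox(o).round(1),'nose box',inbox(n).round(1),'underside nose %.1f tail %.1f'%(b[2],t[2]),'F',np.round(s['contact_force'],1),'w',round(s['width'],1),'tcp',np.round(s['eef_pos'],1))
E
python3 - <<'E'
from st import *
Tt=tool(); y=1.2751-np.pi/2
jaw=np.array([np.cos(y+np.pi/2),np.sin(y+np.pi/2)]);p=np.array([444.4,6.9]); p=p-jaw*((p-Tt[:2,3])@jaw)
print(p)
G=np.linalg.inv(Tt)@T([p[0],p[1],0],Ro.from_euler('z',y).as_matrix());np.save('G.npy',G);rep()
E
python3 - <<'E'
from h import *
# red stick from w7 geometry: use scene/side triangulation
f=optics.grab_frame('scene');g=optics.grab_frame('side')
for c in ((656.,190.),):pass
S=lambda c,r:(170+c/3.5,140+r/3.5)
for px,z in [(S(672,140),105),(S(640,140),40),(S(635,233),0)]: print('scene',ray(f,px,z).round())
D=lambda c,r:(150+c/4,150+r/4)
for px,z in [(D(568,58),105),(D(575,190),0),(D(512,90),40)]: print('side',ray(g,px,z).round())
E
```

```text
[444.24646692   6.39599647]
t 17.95 stick yaw rel box -0.396 pitch(nose down +) -0.000 origin box [-185.4  218.9    0. ] nose box [-70.1 170.7  20. ] underside nose 0.0 tail 0.0 F [-0.1  0.4 -1. ] w 21.3 tcp [445.9   5.9  68.1]
scene [ 431. -295.  105.]
scene [ 503. -362.   40.]
scene [ 444. -272.    0.]
side [ 449. -288.  105.]
side [ 445. -274.    0.]
side [ 488. -391.   40.]
```

```bash
python3 -m jog '[[0,0,15,0],[0,0,25,0],[0,0,25,0],[-6,-20,0,0.04],[-9,-28,0,0.05],[-10,-30,0,0.05],[-10,-30,0,0.05],[-10,-30,0,0.05],[-10,-30,0,0.05],[-10,-30,0,0.05],[-9,-20,0,0.05],[0,0,0,0],[0,0,0,0],[0,0,0,0]]'; python3 -c "
from st import *
rep();snap('wrist','w14')"
```

```text
time_s: 19.45
eef_pos: [368.5, -219.2, 135.7]
eef_rot: [0.534, -0.45, -0.519, -0.493]
contact_force: [0.6, -0.3, -1.3]
width: 21.3
t 19.45 stick yaw rel box 0.012 pitch(nose down +) -0.002 origin box [-284.9    1.9   67.6] nose box [-160.     3.4   87.9] underside nose 67.9 tail 67.6 F [ 0.6 -0.3 -1.3] w 21.3 tcp [ 368.5 -219.2  135.7]
```

View pics/w14.png

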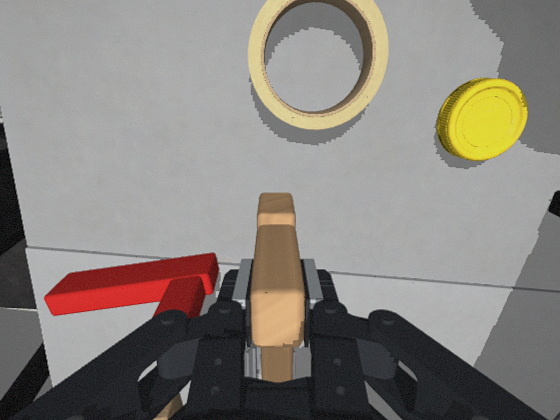

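```bash
python3 -c "
from st import *
f=optics.grab_frame('wrist')
for px,z in [((218,270),40),((216,255),40),((205,283),60),((205,283),105)]:
    r=ray(f,px,z);print(px,z,r.round(),inbox(r).round())
rep()"; python3 -m jog '[[0,-1,-18,-0.012],[0,-1,-18,0],[0,0,-10,0],[0,0,0,0],[0,0,0,0]]';  python3 -c "
from st import *
rep()
f=snap('side','s14');a=cv2.cvtColor(f['image'],cv2.COLOR_RGB2BGR)[150:270,190:330]; cv2.imwrite('pics/s14z.png',cv2.resize(a,None,fx=5,fy=5,interpolation=3))"
```

```text
(218, 270) 40 [ 431. -259.   40.] [-225.  -44.   40.]
(216, 255) 40 [ 417. -262.   40.] [-239.  -45.   40.]
(205, 283) 60 [ 431. -267.   60.] [-226.  -51.   60.]
(205, 283) 105 [ 399. -259.  105.] [-257.  -41.  105.]
t 19.55 stick yaw rel box 0.013 pitch(nose down +) -0.002 origin box [-284.8    2.2   67.6] nose box [-159.8    3.8   87.9] underside nose 67.9 tail 67.6 F [0.5 0.2 0.3] w 21.1 tcp [ 368.6 -218.9  135.7]
time_s: 20.05
eef_pos: [370.6, -218.3, 89.2]
eef_rot: [0.533, -0.452, -0.517, -0.495]
contact_force: [0.1, 0.3, -1.0]
width: 21.2
t 20.05 stick yaw rel box 0.005 pitch(nose down +) -0.003 origin box [-282.7    2.5   21.1] nose box [-157.8    3.1   41.5] underside nose 21.5 tail 21.0 F [ 0.1  0.3 -1. ] w 21.2 tcp [ 370.6 -218.3   89.2]
```

View pics/s14z.png

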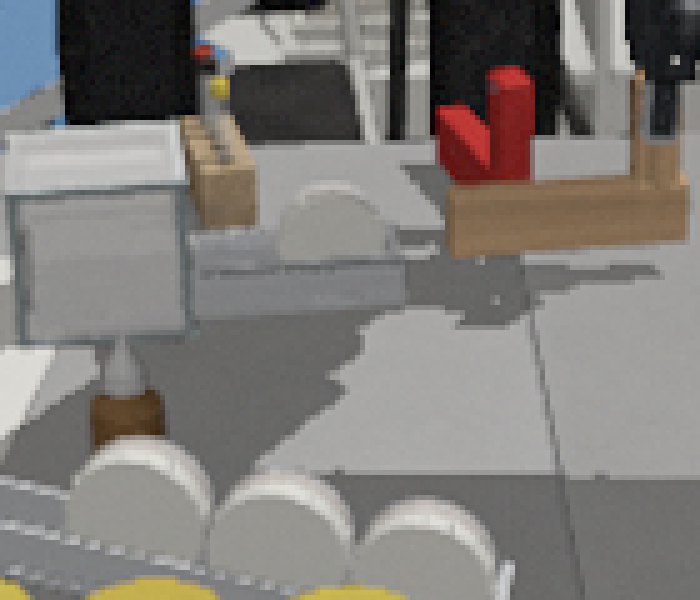

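```bash
python3 -m jog '[[4,-1.2,-2,-0.004],[8,-0.5,-2,0],[8,0.5,0,0],[0,0,0,0],[0,0,0,0]]';  python3 -c "
from st import *
rep()
for c,(r0,r1,c0,c1) in {'scene':(160,240,280,380),'side':(180,240,210,310)}.items():
    f=snap(c,c+'15');a=cv2.cvtColor(f['image'],cv2.COLOR_RGB2BGR)[r0:r1,c0:c1]; cv2.imwrite('pics/'+c+'15z.png',cv2.resize(a,None,fx=7,fy=7,interpolation=3))
rep()"
```

```text
time_s: 20.6
eef_pos: [394.2, -220.5, 86.8]
eef_rot: [0.534, -0.452, -0.514, -0.496]
contact_force: [-0.9, -0.1, -0.8]
width: 21.5
t 20.6 stick yaw rel box 0.000 pitch(nose down +) -0.007 origin box [-259.1   -2.2   18.7] nose box [-134.3   -2.    39.6] underside nose 19.6 tail 18.6 F [-0.9 -0.1 -0.8] w 21.5 tcp [ 394.2 -220.5   86.8]
t 20.7 stick yaw rel box -0.000 pitch(nose down +) -0.007 origin box [-259.4   -2.2   18.7] nose box [-134.5   -2.1   39.6] underside nose 19.6 tail 18.6 F [-0.8  0.3 -1.3] w 21.3 tcp [ 394.  -220.5   86.9]
```

View pics/scene15z.png

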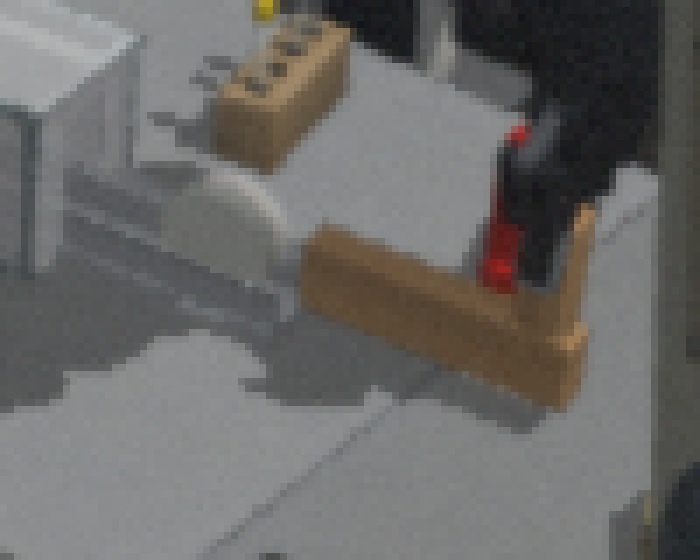

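View pics/side15z.png

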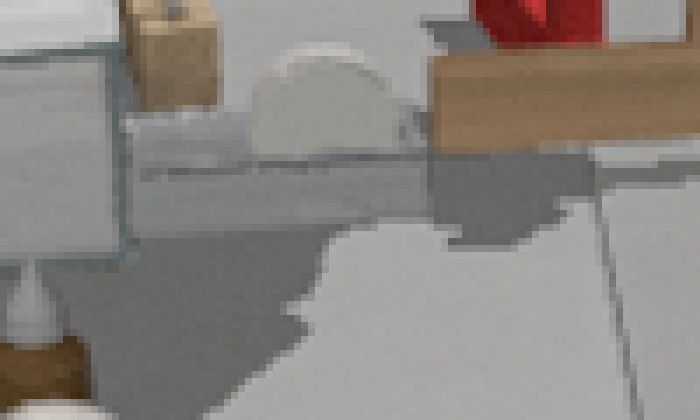

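```bash
python3 -m jog '[[0,2,-1,0],[0,0,0,0],[0,0,0,0]]';  python3 -c "
from st import *
rep()
f=optics.grab_frame('scene')
from fit import X
a=cv2.cvtColor(f['image'],cv2.COLOR_RGB2BGR)[160:240,280:380];a=cv2.resize(a,None,fx=7,fy=7,interpolation=3)
M=stick()
def d(P,col):
    u=proj(f,P);cv2.circle(a,(int((u[0]-280)*7),int((u[1]-160)*7)),4,col,1)
for q in [(125,11,0),(125,-11,0),(125,11,40),(125,-11,40),(-20,11,0),(-20,11,40)]: d((M@[*q,1])[:3],(0,0,255))
for q in [(-127,25,34),(-127,-25,34),(-127,15,8),(-127,-15,8),(0,25,34),(0,47,99),(0,47,0),(0,-47,99)]: d(X(BOX,q),(0,255,0))
for t in np.linspace(0,6.28,40): d(X(BOX,(-85+32*np.cos(t),12,36.8+32*np.sin(t))),(255,0,0))
cv2.imwrite('pics/sc16.png',a)"
```

```text
time_s: 21.0
eef_pos: [393.4, -218.1, 85.7]
eef_rot: [0.533, -0.453, -0.514, -0.496]
contact_force: [0.6, 0.1, -1.1]
width: 21.5
t 21.0 stick yaw rel box -0.000 pitch(nose down +) -0.006 origin box [-259.8    0.3   17.6] nose box [-134.9    0.3   38.4] underside nose 18.4 tail 17.5 F [ 0.6  0.1 -1.1] w 21.5 tcp [ 393.4 -218.1   85.7]
```

View pics/sc16.png

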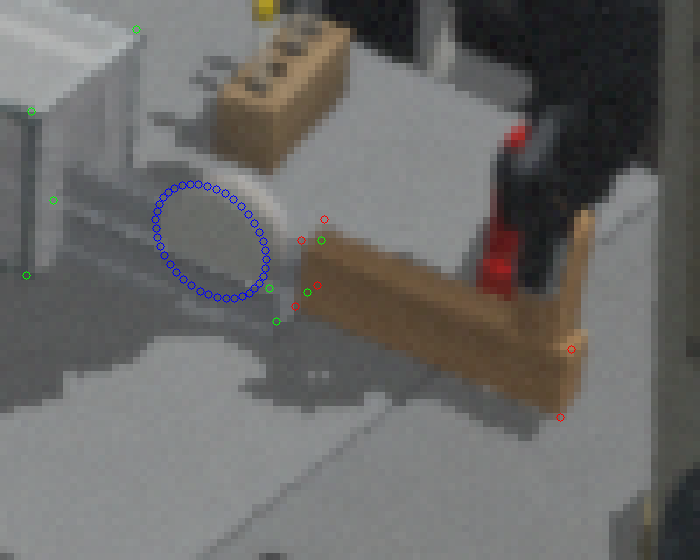

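```bash
python3 -m jog '[[4,0.4,0,0],[5,0.5,0,0],[5,0.5,0,0],[4,0.4,0,0],[4,0.4,0,0],[0,0,0,0]]';  python3 -c "
from st import *
rep()"
```

```text
time_s: 21.75
eef_pos: [409.4, -214.0, 84.4]
eef_rot: [0.529, -0.455, -0.52, -0.493]
contact_force: [0.2, -1.4, 0.1]
width: 21.5
t 21.75 stick yaw rel box 0.002 pitch(nose down +) 0.009 origin box [-244.5    3.2   16.3] nose box [-119.3    3.4   35.2] underside nose 15.2 tail 16.5 F [ 0.2 -1.4  0.1] w 21.5 tcp [ 409.4 -214.    84.4]
```

```bash
python3 -m jog '[[2,-1.5,0,0],[4,-1,0,0],[4,-0.3,0,0],[4,-0.2,0,0],[4,0,0,0]]';  python3 -c "
from st import *
rep()"
```

```text
time_s: 22.25
eef_pos: [410.6, -214.0, 82.2]
eef_rot: [-0.519, 0.46, 0.533, 0.486]
contact_force: [-28.7, -11.6, 21.6]
width: 21.5
t 22.25 stick yaw rel box 0.008 pitch(nose down +) 0.043 origin box [-245.6    3.9   14.2] nose box [-119.8    4.6   28.8] underside nose 8.9 tail 15.1 F [-28.7 -11.6  21.6] w 21.5 tcp [ 410.6 -214.    82.2]
```

```bash
python3 -m jog '[[-5,-0.5,0,0],[-5,-0.5,0,0],[0,0,0,0],[0,0,0,0]]'; python3 -c "
from st import *
rep()
for c,(r0,r1,c0,c1) in {'scene':(160,240,280,380),'side':(180,240,210,310)}.items():
    f=snap(c,c+'17');a=cv2.cvtColor(f['image'],cv2.COLOR_RGB2BGR)[r0:r1,c0:c1]; cv2.imwrite('pics/'+c+'17z.png',cv2.resize(a,None,fx=7,fy=7,interpolation=3))
rep();snap('wrist','w17')"
```

```text
time_s: 22.65
eef_pos: [402.4, -216.3, 82.7]
eef_rot: [-0.52, 0.46, 0.531, 0.486]
contact_force: [0.3, 0.2, -1.5]
width: 21.5
t 22.65 stick yaw rel box 0.007 pitch(nose down +) 0.040 origin box [-253.8    2.2   14.8] nose box [-128.1    2.8   29.8] underside nose 9.8 tail 15.5 F [ 0.3  0.2 -1.5] w 21.5 tcp [ 402.4 -216.3   82.7]
t 22.75 stick yaw rel box 0.007 pitch(nose down +) 0.040 origin box [-253.8    2.3   14.7] nose box [-128.1    2.9   29.7] underside nose 9.7 tail 15.5 F [ 0.1 -0.6 -0.3] w 21.2 tcp [ 402.4 -216.3   82.7]
```

View pics/scene17z.png

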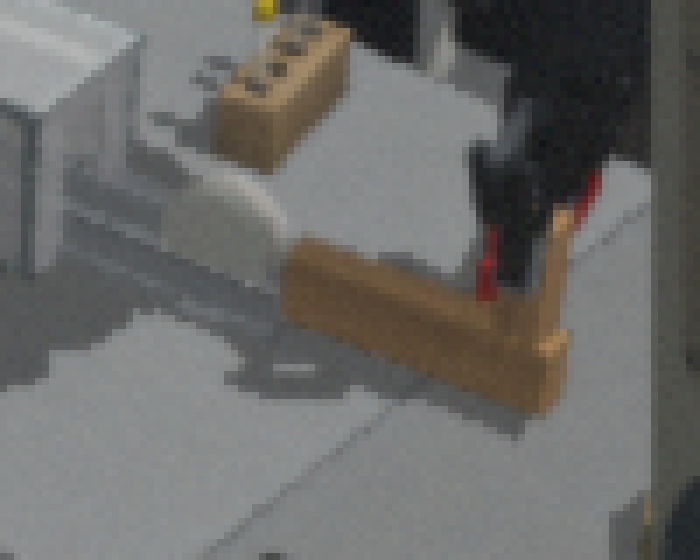

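View pics/side17z.png

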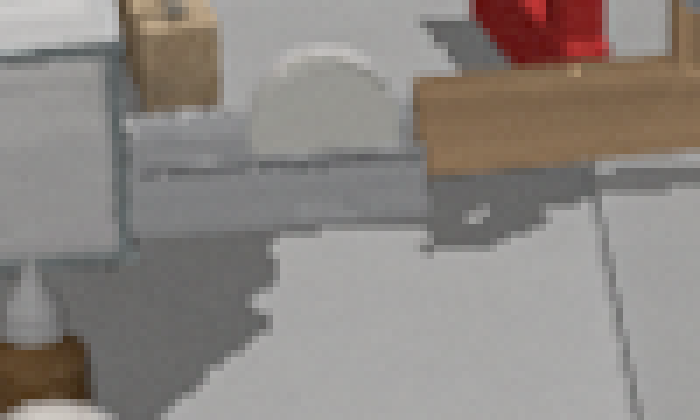

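View pics/w17.png

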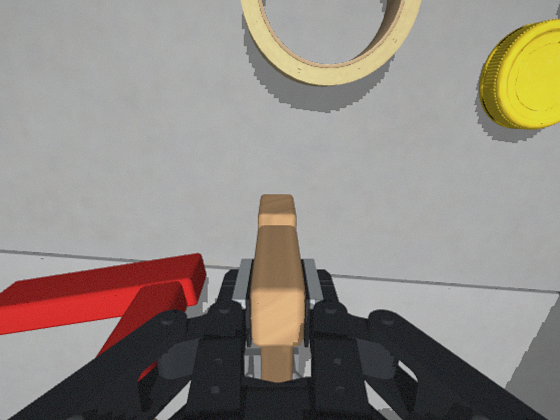

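```bash
python3 -m jog '[[-6,-1.5,3,-0.007],[0,-1,3,0],[0,0,0,0],[0,0,0,0]]'; python3 -c "
from st import *
rep()"
```

```text
time_s: 23.2
eef_pos: [396.0, -218.7, 89.2]
eef_rot: [-0.518, 0.461, 0.53, 0.488]
contact_force: [-0.4, 0.4, -1.3]
width: 21.3
t 23.2 stick yaw rel box -0.000 pitch(nose down +) 0.040 origin box [-260.4    0.5   21.2] nose box [-134.7    0.3   36.2] underside nose 16.2 tail 22.0 F [-0.4  0.4 -1.3] w 21.3 tcp [ 396.  -218.7   89.2]
```

```bash
python3 -m jog '[[3,-0.7,0,0],[4,0.2,0,0],[3,0.3,0,0],[0,0,0,0]]'; python3 -c "
from st import *
rep()"
```

```text
time_s: 23.6
eef_pos: [407.3, -219.1, 89.3]
eef_rot: [-0.518, 0.461, 0.529, 0.488]
contact_force: [-0.3, 0.0, -1.6]
width: 21.4
t 23.6 stick yaw rel box -0.000 pitch(nose down +) 0.040 origin box [-249.2   -1.    21.3] nose box [-123.5   -1.3   36.3] underside nose 16.4 tail 22.1 F [-0.3  0.  -1.6] w 21.4 tcp [ 407.3 -219.1   89.3]
```

```bash
python3 -m jog '[[3,0.4,0,0],[3,0.3,0,0],[4,0.4,0,0],[4,0.4,0,0],[0,0,0,0]]'; python3 -c "
from st import *
rep()
f=snap('side','s18');a=cv2.cvtColor(f['image'],cv2.COLOR_RGB2BGR)[180:240,190:290];cv2.imwrite('pics/s18z.png',cv2.resize(a,None,fx=7,fy=7,interpolation=3))"
```

```text
time_s: 24.1
eef_pos: [411.4, -215.3, 87.7]
eef_rot: [-0.512, 0.464, 0.537, 0.484]
contact_force: [0.9, -0.8, -1.6]
width: 21.3
t 24.1 stick yaw rel box 0.003 pitch(nose down +) 0.060 origin box [-246.1    2.9   19.9] nose box [-120.2    2.9   32.3] underside nose 12.3 tail 21.1 F [ 0.9 -0.8 -1.6] w 21.3 tcp [ 411.4 -215.3   87.7]
```

View pics/s18z.png

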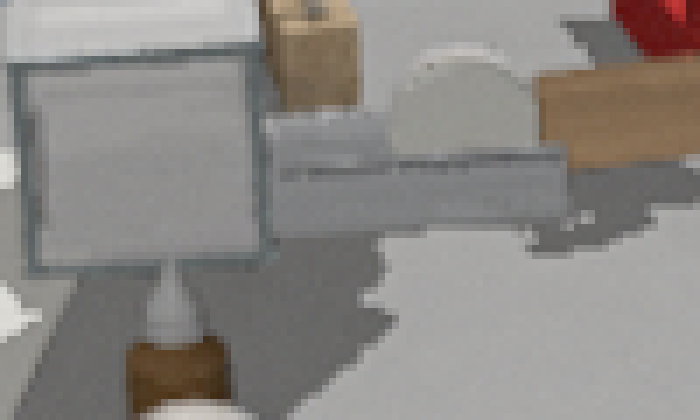

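```bash
python3 -c "
from st import *
rep();s=read_state();print(np.round(s['qpos'],3),np.round(s['dq'],3),np.round(s['tau'],1),np.round(s['wrist_torque'],2),stick()[:3,:3].round(3).tolist())
snap('wrist','w18');snap('scene','sc18')
a=cv2.imread('pics/sc18.png')[100:280,250:450];cv2.imwrite('pics/sc18z.png',cv2.resize(a,None,fx=3.5,fy=3.5,interpolation=3))"
```

```text
t 24.15 stick yaw rel box 0.003 pitch(nose down +) 0.060 origin box [-246.     2.8   19.8] nose box [-120.     2.8   32.3] underside nose 12.3 tail 21.0 F [-3.  -1.5  0.4] w 21.1 tcp [ 411.5 -215.3   87.7]
[-0.511  0.324  2.071  0.05   0.775 -2.218] [ 0.002  0.001 -0.006  0.006 -0.013 -0.004] [  1.  -47.6 -24.3   0.5  -0.2  -0.1] [-0.21  0.55 -0.01] [[0.993, -0.102, 0.061], [0.103, 0.995, -0.013], [-0.06, 0.019, 0.998]]
```

View pics/sc18z.png

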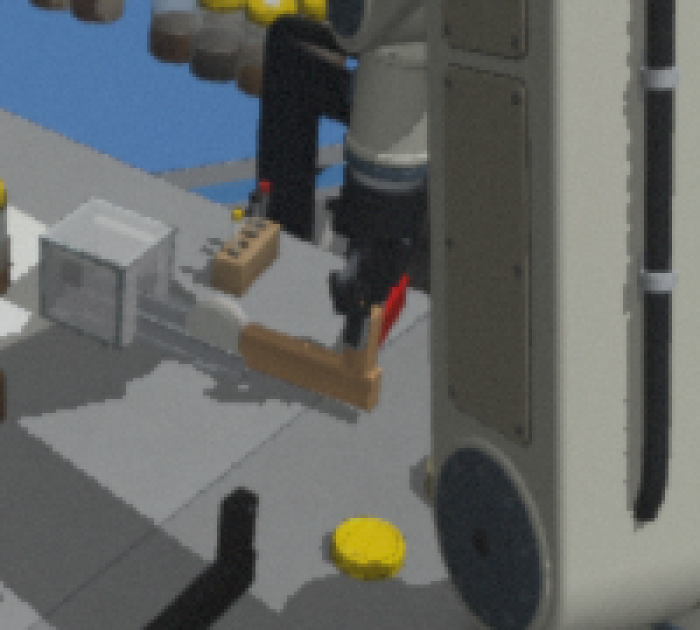

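View pics/w18.png

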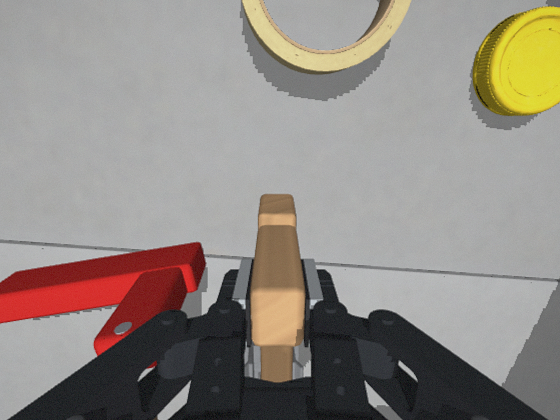

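```bash
python3 -c "
from st import *
f=optics.grab_frame('wrist')
for px in [(123,327),(185,270),(110,345),(160,272)]:
    r=ray(f,px,105);print(px,r.round(),inbox(r).round())
print(ray(f,(203,262),40).round(),inbox(ray(f,(203,262),40)).round(), inbox(ray(f,(205,245),40)).round())
print(proj(f,read_state()['eef_pos']))
a=cv2.imread('pics/side0.png')[150:230,250:330];b=cv2.imread('pics/s18.png')[150:230,250:330]
cv2.imwrite('pics/redcmp.png',cv2.resize(np.hstack([a,b]),None,fx=4,fy=4,interpolation=3))
"
```

```text
(123, 327) [ 435. -284.  105.] [-224.  -69.  105.]
(185, 270) [ 404. -257.  105.] [-252.  -39.  105.]
(110, 345) [ 445. -290.  105.] [-214.  -76.  105.]
(160, 272) [ 406. -267.  105.] [-251.  -50.  105.]
[ 434. -259.   40.] [-222.  -45.   40.] [-234.  -42.   40.]
[277.56017536 272.80016824]
```

View pics/redcmp.png

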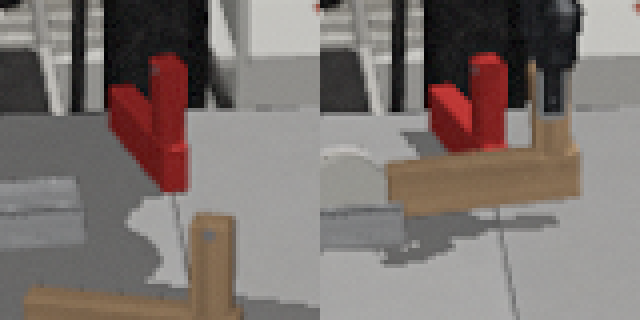

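```bash
python3 -c "
from st import *
from scipy.optimize import least_squares
from fit import X
f=optics.grab_frame('wrist');Tt=tool()
C=T(f['t'],np.array(f['R']))@Tt   # tool->cam
K=np.array(f['intrinsics'])
def pj(Tp,P):
    p=C@np.linalg.inv(Tp)@[*P,1];p=K@p[:3];return p[:2]/p[2]
P={}
P['w7']=T([586.2,-205.1,205.7],Ro.from_quat([-0.517,0.465,0.537,0.477]).as_matrix())
P['w8']=T([569.5,-201.9,110.1],Ro.from_quat([-0.519,0.466,0.532,0.48]).as_matrix())
P['w9']=T([565.6,-201.3,41.3],Ro.from_quat([-0.525,0.463,0.526,0.483]).as_matrix())
P['w10']=T([568.9,-201.2,41.0],Ro.from_quat([0.526,-0.463,-0.525,-0.483]).as_matrix())
def tri(o):
    r=lambda v:[pj(P[k],X(BOX,(v[0],0,v[1])))[1]-row for k,row in o]
    s=least_squares(r,[-127,20]);print(s.x.round(1),np.round(r(s.x),1))
tri([('w7',122.6),('w8',150),('w9',171.2),('w10',165.2)])
tri([('w7',123.6),('w8',156),('w9',185),('w10',178)])
tri([('w7',150),('w8',188)])
"

```

```text
[-126.9   -2.8] [ 0.3 -0.6 -0.1  0.3]
[-127.5   30.2] [ 0.5 -0.8 -0.1  0.4]
[-101.7   20. ] [0. 0.]
```

```bash
python3 -c "
import cv2
a=cv2.imread('pics/w10.png')[150:260,215:340];cv2.imwrite('pics/w10q.png',cv2.resize(a,None,fx=6,fy=5.4,interpolation=3))"
```

```text
(no output)
```

View pics/w10q.png

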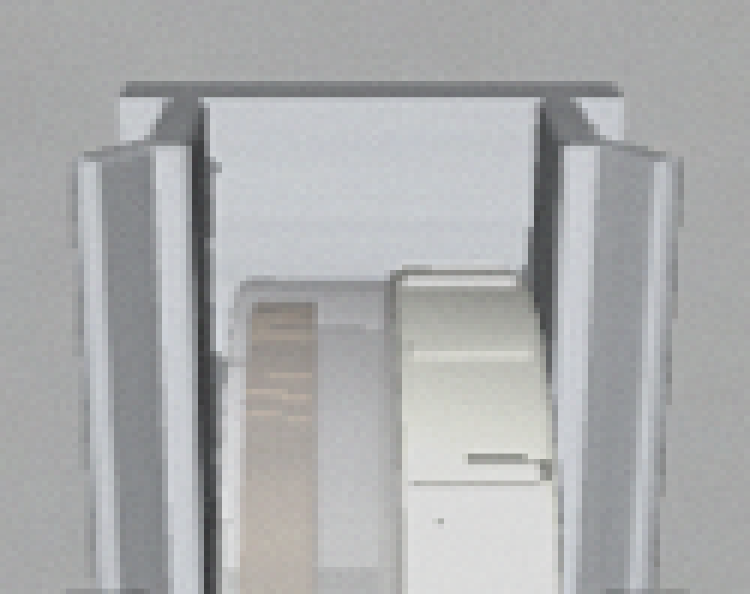

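```bash
python3 -m jog '[[-3,-2.5,0,-0.003],[-2,-1,0,0],[0,0,0,0]]'; python3 -c "
from st import *
rep()"
```

```text
time_s: 24.75
eef_pos: [408.1, -219.4, 88.1]
eef_rot: [-0.513, 0.464, 0.535, 0.486]
contact_force: [0.6, 1.0, -0.9]
width: 21.6
t 24.75 stick yaw rel box -0.000 pitch(nose down +) 0.056 origin box [-249.5   -0.9   20.2] nose box [-123.6   -1.3   33.1] underside nose 13.2 tail 21.3 F [ 0.6  1.  -0.9] w 21.6 tcp [ 408.1 -219.4   88.1]
```

```bash
python3 -m jog '[[4,0.5,0,0],[4,0.4,2,0],[4,0.3,4,0]]'; python3 -c "
from st import *
rep();f=snap('side','s19');a=cv2.cvtColor(f['image'],cv2.COLOR_RGB2BGR)[180:240,190:290];cv2.imwrite('pics/s19z.png',cv2.resize(a,None,fx=7,fy=7,interpolation=3))"
```

```text
time_s: 25.05
eef_pos: [415.3, -217.1, 93.3]
eef_rot: [-0.509, 0.466, 0.538, 0.484]
contact_force: [-7.1, -2.6, 3.7]
width: 21.3
t 25.05 stick yaw rel box 0.001 pitch(nose down +) 0.066 origin box [-242.8    0.9   25.5] nose box [-116.8    0.5   37.2] underside nose 17.2 tail 26.8 F [-7.1 -2.6  3.7] w 21.3 tcp [ 415.3 -217.1   93.3]
```

View pics/s19z.png

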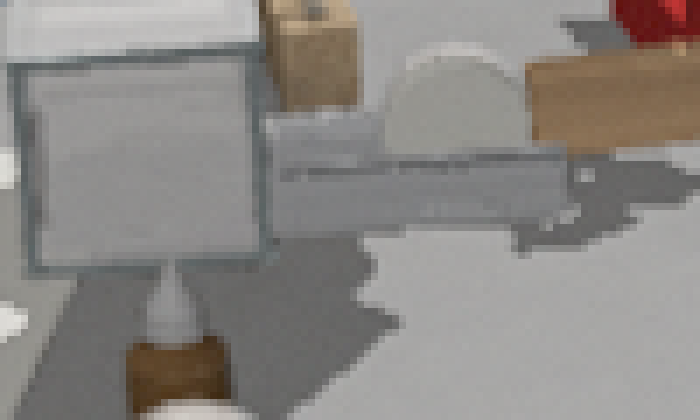

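```bash
python3 -m jog '[[4,0.2,3,0],[4,0.2,3,0],[4,0.3,3,0]]'; python3 -c "
from st import *
rep();f=snap('side','s20');a=cv2.cvtColor(f['image'],cv2.COLOR_RGB2BGR)[180:240,190:290];cv2.imwrite('pics/s20z.png',cv2.resize(a,None,fx=7,fy=7,interpolation=3))"
```

```text
time_s: 25.4
eef_pos: [425.7, -216.3, 103.2]
eef_rot: [-0.508, 0.467, 0.54, 0.482]
contact_force: [0.4, 0.2, -0.7]
width: 21.3
t 25.4 stick yaw rel box 0.001 pitch(nose down +) 0.071 origin box [-232.8    0.7   35.4] nose box [-106.7    0.3   46.4] underside nose 26.5 tail 36.8 F [ 0.4  0.2 -0.7] w 21.3 tcp [ 425.7 -216.3  103.2]
```

View pics/s20z.png

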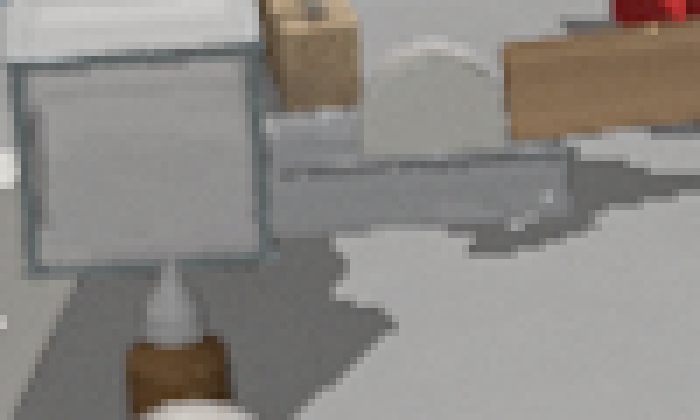

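```bash
python3 -m jog '[[4,0.3,1,0],[4,0.3,1,0],[4,0.3,0,0],[4,0.3,0,0]]'; python3 -c "
from st import *
rep();f=snap('side','s21');a=cv2.cvtColor(f['image'],cv2.COLOR_RGB2BGR)[180:240,190:290];cv2.imwrite('pics/s21z.png',cv2.resize(a,None,fx=7,fy=7,interpolation=3))"
```

```text
time_s: 25.85
eef_pos: [445.2, -215.2, 105.9]
eef_rot: [-0.509, 0.467, 0.539, 0.483]
contact_force: [1.5, 0.7, -2.0]
width: 21.3
t 25.85 stick yaw rel box 0.001 pitch(nose down +) 0.068 origin box [-213.    -0.3   38.1] nose box [-87.   -0.5  49.6] underside nose 29.6 tail 39.5 F [ 1.5  0.7 -2. ] w 21.3 tcp [ 445.2 -215.2  105.9]
```

View pics/s21z.png

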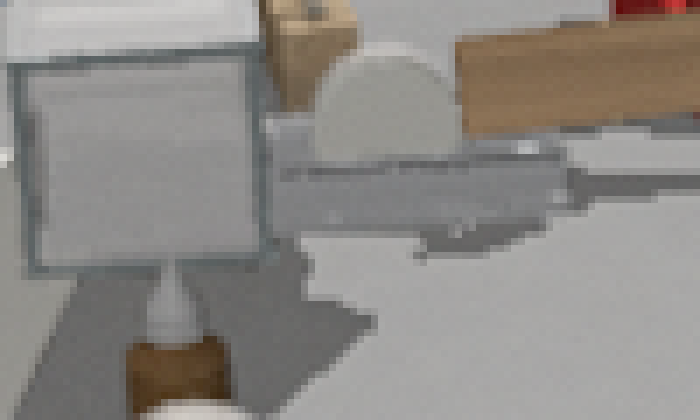

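```bash
python3 -m jog '[[-2,-0.2,-2,0],[0,0.3,-3,0],[3,0.4,-1,0],[5,0.5,-1,0],[5,0.5,-1,0],[5,0.5,0,0],[5,0.4,0,0]]'; python3 -c "
from st import *
rep();f=snap('side','s22');a=cv2.cvtColor(f['image'],cv2.COLOR_RGB2BGR)[180:240,190:290];cv2.imwrite('pics/s22z.png',cv2.resize(a,None,fx=7,fy=7,interpolation=3))"
```

```text
time_s: 26.6
eef_pos: [467.8, -212.5, 96.7]
eef_rot: [-0.509, 0.467, 0.539, 0.483]
contact_force: [-1.0, -0.1, -0.9]
width: 21.3
t 26.6 stick yaw rel box 0.001 pitch(nose down +) 0.069 origin box [-190.3    0.2   28.9] nose box [-64.2  -0.1  40.2] underside nose 20.3 tail 30.2 F [-1.  -0.1 -0.9] w 21.3 tcp [ 467.8 -212.5   96.7]
```

View pics/s22z.png

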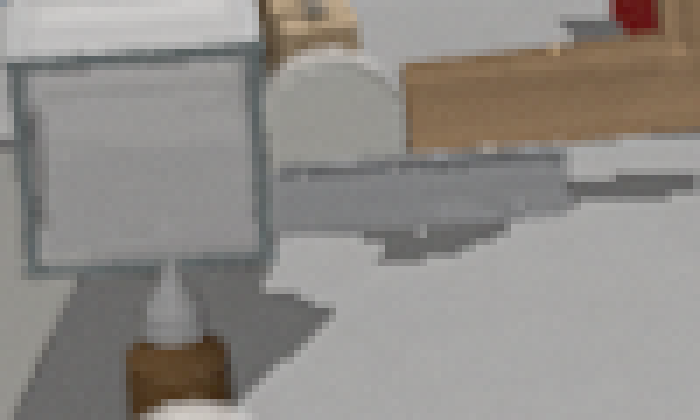

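```bash
python3 -m jog '[[4,0.4,0,0],[5,0.5,0,0],[5,0.5,0,0],[5,0.5,0,0],[5,0.5,0,0],[5,0.5,0,0],[5,0.5,0,0]]'; python3 -c "
from st import *
rep();f=snap('side','s23');a=cv2.cvtColor(f['image'],cv2.COLOR_RGB2BGR)[180:240,190:290];cv2.imwrite('pics/s23z.png',cv2.resize(a,None,fx=7,fy=7,interpolation=3))"
```

```text
time_s: 27.35
eef_pos: [505.6, -208.8, 96.9]
eef_rot: [-0.509, 0.466, 0.539, 0.483]
contact_force: [0.6, 0.2, -1.4]
width: 21.3
t 27.35 stick yaw rel box 0.001 pitch(nose down +) 0.068 origin box [-1.522e+02  1.000e-01  2.910e+01] nose box [-26.2  -0.3  40.6] underside nose 20.6 tail 30.4 F [ 0.6  0.2 -1.4] w 21.3 tcp [ 505.6 -208.8   96.9]
```

View pics/s23z.png

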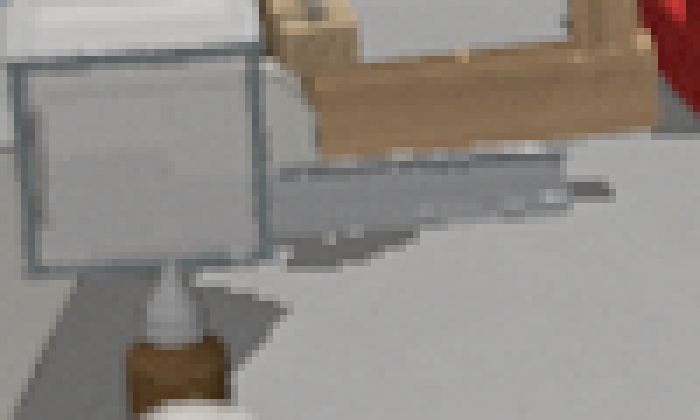

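```bash
python3 -m jog '[[4,0.4,0,0],[5,0.5,0,0],[5,0.5,0,0],[5,0.5,0,0],[5,0.5,0,0],[4,0.4,0,0],[0,0,0,0]]'; python3 -c "
from st import *
rep();f=snap('side','s24');a=cv2.cvtColor(f['image'],cv2.COLOR_RGB2BGR)[170:240,180:280];cv2.imwrite('pics/s24z.png',cv2.resize(a,None,fx=7,fy=7,interpolation=3))
f=snap('scene','sc24');a=cv2.cvtColor(f['image'],cv2.COLOR_RGB2BGR)[145:225,250:350];cv2.imwrite('pics/sc24z.png',cv2.resize(a,None,fx=7,fy=7,interpolation=3))"
```

```text
time_s: 28.1
eef_pos: [537.3, -205.8, 96.9]
eef_rot: [-0.509, 0.466, 0.538, 0.483]
contact_force: [0.4, -0.1, -0.8]
width: 21.3
t 28.1 stick yaw rel box 0.001 pitch(nose down +) 0.067 origin box [-1.204e+02 -1.000e-01  2.910e+01] nose box [ 5.7 -0.4 40.7] underside nose 20.7 tail 30.4 F [ 0.4 -0.1 -0.8] w 21.3 tcp [ 537.3 -205.8   96.9]
```

View pics/s24z.png

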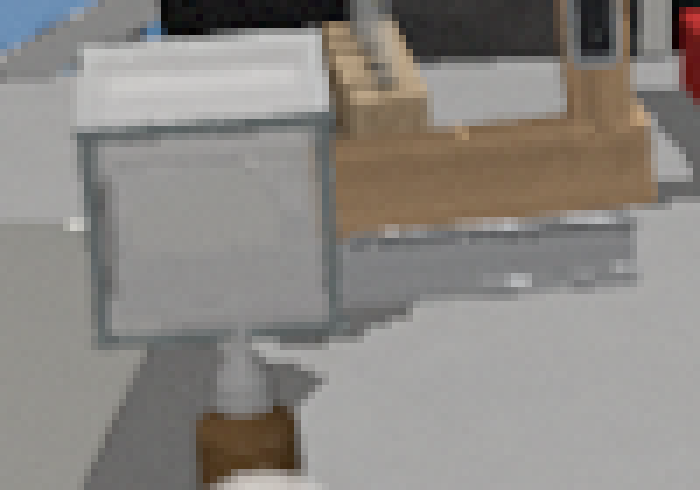

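View pics/sc24z.png

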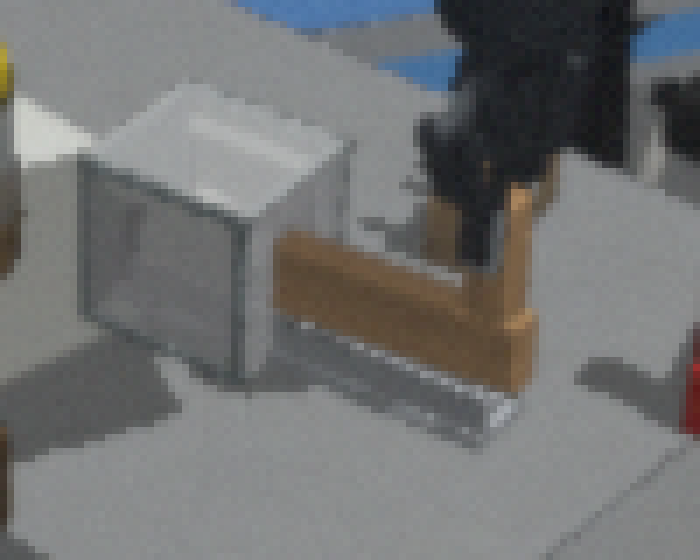

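```bash
python3 -m jog '[[4,0.4,0,0],[4,0.4,0,0],[3,0.3,0,0],[0,0,0,0]]'; python3 -c "
from st import *
rep();f=snap('side','s25');a=cv2.cvtColor(f['image'],cv2.COLOR_RGB2GRAY)[170:240,180:280]
b=cv2.imread('pics/s24.png',0)[170:240,180:280]
e=lambda a:cv2.resize(np.clip((a.astype(float)-140)*5,0,255).astype(np.uint8),None,fx=8,fy=8,interpolation=3)
cv2.imwrite('pics/s25z.png',np.vstack([e(b)[100:400],e(a)[100:400]])[:600])"
```

```text
time_s: 28.6
eef_pos: [548.1, -204.6, 96.9]
eef_rot: [-0.509, 0.467, 0.538, 0.483]
contact_force: [0.3, 0.4, -1.8]
width: 21.6
t 28.6 stick yaw rel box 0.001 pitch(nose down +) 0.068 origin box [-109.5    0.    29. ] nose box [16.5 -0.3 40.5] underside nose 20.6 tail 30.4 F [ 0.3  0.4 -1.8] w 21.6 tcp [ 548.1 -204.6   96.9]
```

View pics/s25z.png

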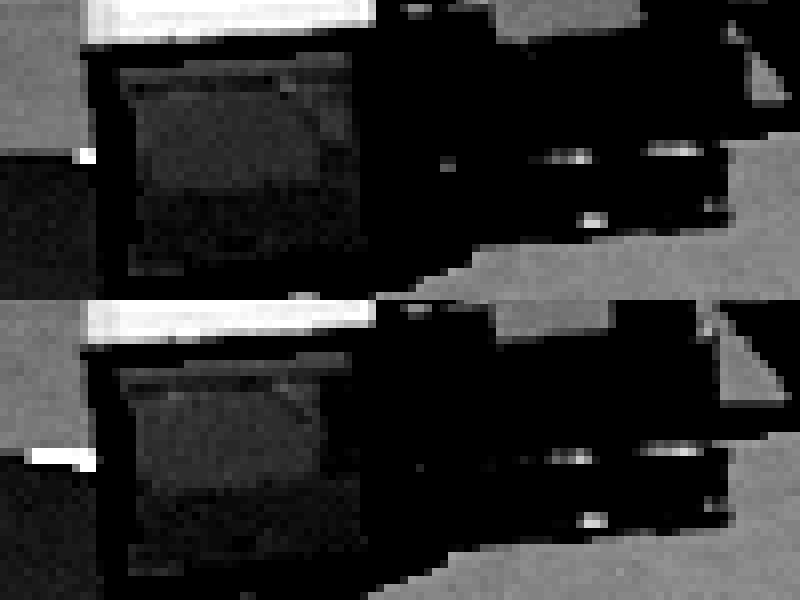

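```bash
python3 -m jog '[[-6,-0.6,0,0],[-10,-1,0,0],[-14,-1.4,0,0],[-14,-1.4,0,0],[-10,-1,0,0]]'; python3 -c "
from st import *
rep()"
```

```text
time_s: 29.15
eef_pos: [489.1, -210.0, 96.5]
eef_rot: [-0.509, 0.467, 0.539, 0.483]
contact_force: [-1.2, -0.2, -1.0]
width: 21.4
t 29.15 stick yaw rel box 0.002 pitch(nose down +) 0.069 origin box [-168.9    0.6   28.7] nose box [-42.8   0.4  40.1] underside nose 20.1 tail 30.1 F [-1.2 -0.2 -1. ] w 21.4 tcp [ 489.1 -210.    96.5]
```

```bash
python3 -m jog '[[-14,-1.6,0,0],[-14,-1.5,0,0],[-14,-1.4,0,0],[-14,-1.4,0,0],[-14,-1.4,0,0],[-14,-1.4,0,0],[-10,-1,0,0],[0,0,0,0],[0,0,0,0]]'; python3 -c "
from st import *
rep()
for c in ['side','scene']:
    f=snap(c,c+'26')
    for n in ['dish_1']: print(c,[(np.round(b['at']).tolist(),round(b['confidence'],2)) for b in optics.boxes_of(c,n)])
    for q in [(55,0,35),(-85,0,37)]:
        from fit import X
        print(proj(f,X(BOX,q)).round())
def e(p,r0,r1,c0,c1):
    a=cv2.imread(p)[r0:r1,c0:c1].astype(float);a=np.clip((a-90)*2.2,0,255).astype(np.uint8);return cv2.resize(a,(400,360),interpolation=3)
cv2.imwrite('pics/cmp26.png',np.hstack([e('pics/side0.png',172,226,185,245),e('pics/side26.png',172,226,185,245)]))
cv2.imwrite('pics/cmp27.png',np.hstack([e('pics/scene0.png',150,204,255,315),e('pics/scene26.png',150,204,255,315)]))
"
```

```text
time_s: 30.05
eef_pos: [384.1, -220.7, 97.0]
eef_rot: [-0.508, 0.467, 0.538, 0.483]
contact_force: [-0.2, 0.2, -1.3]
width: 21.3
t 30.05 stick yaw rel box -0.001 pitch(nose down +) 0.069 origin box [-274.4    0.5   29.2] nose box [-1.484e+02 -1.000e-01  4.060e+01] underside nose 20.6 tail 30.6 F [-0.2  0.2 -1.3] w 21.3 tcp [ 384.1 -220.7   97. ]
side [([278.0, 263.0], 0.66), ([215.0, 250.0], 0.65), ([247.0, 255.0], 0.62)]
[208. 201.]
[255. 197.]
scene [([220.0, 236.0], 0.72), ([233.0, 250.0], 0.65), ([207.0, 226.0], 0.54)]
[279. 180.]
[312. 193.]
```

View pics/cmp26.png

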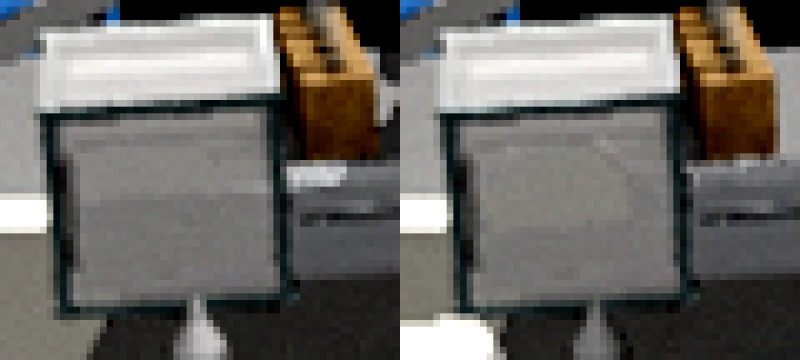

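View pics/cmp27.png

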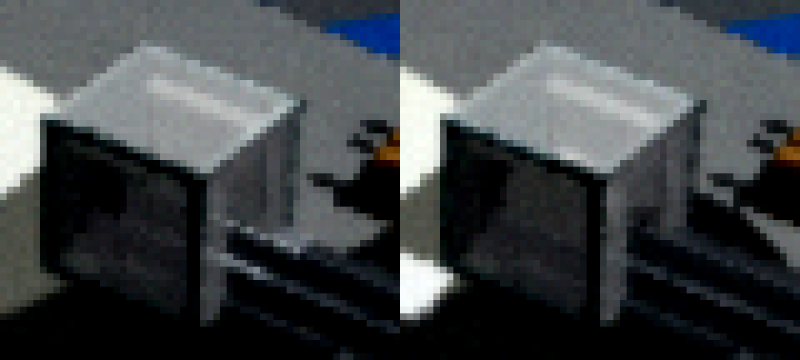

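View pics/scene26.png

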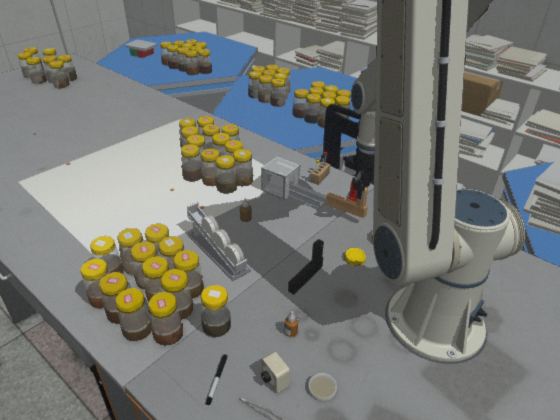

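```bash
python3 -m jog '[[-10,0,5,0],[-10,5,10,0],[0,20,10,0],[5,25,0,0],[5,25,0,0],[5,25,0,0],[5,25,0,0],[5,20,0,0],[5,15,0,0],[0,0,0,0],[0,0,0,0],[0,0,0,0]]'; python3 -c "
from st import *
rep();print(stick()[:3,3].round(),stick()[:3,:3].round(3).tolist())
f=snap('wrist','w27');g=optics.grab_frame('side');h=optics.grab_frame('scene')
print('dropper',ray(g,(214,240),0).round(),ray(h,(245,218),0).round())"
```

```text
time_s: 31.55
eef_pos: [388.9, -55.5, 125.3]
eef_rot: [-0.509, 0.467, 0.539, 0.482]
contact_force: [-1.1, 0.5, -1.1]
width: 21.1
t 31.55 stick yaw rel box 0.002 pitch(nose down +) 0.070 origin box [-253.2  164.3   57.4] nose box [-127.1  164.1   68.7] underside nose 48.7 tail 58.8 F [-1.1  0.5 -1.1] w 21.1 tcp [388.9 -55.5 125.3]
[382. -55.  57.] [[0.992, -0.1, 0.072], [0.102, 0.995, -0.014], [-0.07, 0.021, 0.997]]
dropper [677. -15.   0.] [674.  23.  -0.]
```

View pics/w27.png

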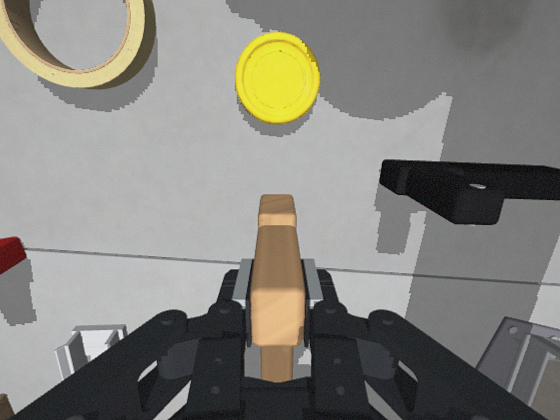

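```bash
python3 -m jog '[[10,0,-12,0],[12,0,-12,0],[10,0,-10,0],[0,0,0,0],[0,0,0,0]]'; python3 -c "
from st import *
rep();f=optics.grab_frame('wrist');print(ray(f,(278,122),5).round(), (stick()@[-20,0,0,1])[:3].round())"
```

```text
time_s: 32.2
eef_pos: [421.4, -58.0, 90.4]
eef_rot: [-0.508, 0.468, 0.538, 0.484]
contact_force: [-0.6, 0.8, -1.2]
width: 21.4
t 32.2 stick yaw rel box -0.003 pitch(nose down +) 0.070 origin box [-221.1  158.6   22.6] nose box [-95.  157.8  33.8] underside nose 13.8 tail 24.0 F [-0.6  0.8 -1.2] w 21.4 tcp [421.4 -58.   90.4]
[353. -60.   5.] [395. -59.  24.]
```

Clear of the lid. I lower the stick until the nose touches, with a light grip so it can level itself.

```bash
python3 -m jog '[[0,0,-4,0],[0,0,-4,0],[0,0,-3,0],[0,0,-3,0],[0,0,-2,0]]' - 20; python3 -c "
from st import *
rep()"
```

```text
time_s: 32.75
eef_pos: [420.7, -58.3, 74.6]
eef_rot: [-0.508, 0.468, 0.537, 0.484]
contact_force: [0.5, 0.6, -0.9]
width: 21.3
t 32.75 stick yaw rel box -0.003 pitch(nose down +) 0.068 origin box [-221.7  158.3    6.8] nose box [-95.6 157.5  18.2] underside nose -1.7 tail 8.1 F [ 0.5  0.6 -0.9] w 21.3 tcp [420.7 -58.3  74.6]
```

```bash
python3 -m jog '[[0,0,-2,0],[0,0,-2,0],[0,0,-2,0]]'; python3 -c "
from st import *
rep()
f=snap('side','s28');a=cv2.cvtColor(f['image'],cv2.COLOR_RGB2BGR)[170:280,230:350];cv2.imwrite('pics/s28z.png',cv2.resize(a,None,fx=5,fy=5,interpolation=3))"
```

```text
time_s: 33.05
eef_pos: [418.4, -58.3, 68.7]
eef_rot: [-0.507, 0.469, 0.539, 0.483]
contact_force: [-9.9, -3.2, 13.0]
width: 21.4
t 33.05 stick yaw rel box -0.003 pitch(nose down +) 0.072 origin box [-224.3  158.6    0.9] nose box [-98.1 157.8  11.8] underside nose -8.1 tail 2.3 F [-9.9 -3.2 13. ] w 21.4 tcp [418.4 -58.3  68.7]
```

View pics/s28z.png

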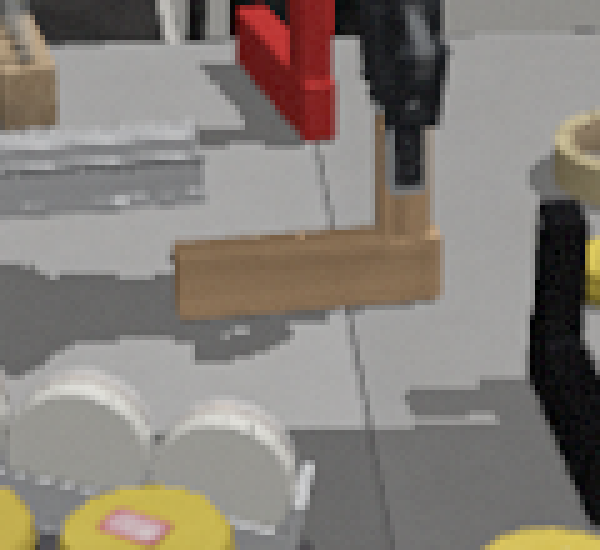

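```bash
python3 -m jog '[[0,0,0.5,0],[0,0,0,0]]'; python3 -m jog '[[0,0,0,0],[0,0,0,0],[0,0,0,0],[0,0,0,0]]' 45; python3 -c "
from st import *
rep();snap('wrist','w29')
f=snap('side','s29');a=cv2.cvtColor(f['image'],cv2.COLOR_RGB2BGR)[170:280,230:350];cv2.imwrite('pics/s29z.png',cv2.resize(a,None,fx=5,fy=5,interpolation=3))"
```

```text
time_s: 33.3
eef_pos: [418.6, -58.3, 69.2]
eef_rot: [-0.507, 0.468, 0.538, 0.483]
contact_force: [-0.6, -0.4, -0.5]
width: 21.6
time_s: 33.7
eef_pos: [418.9, -58.3, 69.1]
eef_rot: [-0.507, 0.468, 0.538, 0.483]
contact_force: [0.6, 0.1, -0.8]
width: 44.9
t 33.7 stick yaw rel box -0.003 pitch(nose down +) 0.071 origin box [-223.7  158.5    1.3] nose box [-97.6 157.8  12.3] underside nose -7.6 tail 2.7 F [ 0.6  0.1 -0.8] w 44.9 tcp [418.9 -58.3  69.1]
```

View pics/s29z.png

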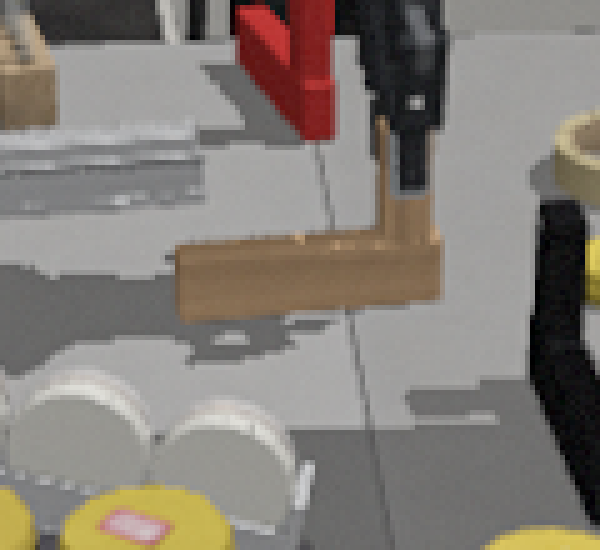

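View pics/w29.png

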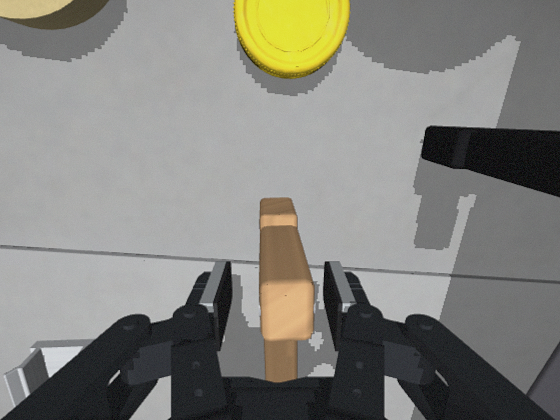

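```bash
python3 -m jog '[[0,0,20,0],[0,0,40,0],[0,0,45,0],[0,0,45,0],[10,-5,25,0],[35,-15,10,0],[40,-17,0,0],[40,-17,0,0],[40,-17,0,0],[40,-17,0,0],[40,-17,0,0],[30,-15,0,0],[15,-8,0,0],[0,0,0,0],[0,0,0,0],[0,0,0,0]]'; python3 -c "
from st import *
from fit import X
f=snap('wrist','w30');s=read_state();print(s['time_s'],s['eef_pos'])
for q in [(55,0,35),(55,0,67),(0,47,99),(0,-47,99),(102,0,99),(23,0,35),(87,0,35)]: print(q,proj(f,X(BOX,q)).round())
print([(np.round(b['at']).tolist(),round(b['confidence'],2)) for b in optics.boxes_of('wrist','dish_1')])
a=cv2.imread('pics/w30.png')
"
```

```text
time_s: 35.4
eef_pos: [714.4, -190.4, 259.4]
eef_rot: [-0.506, 0.469, 0.54, 0.482]
contact_force: [-0.0, -0.2, 1.0]
width: 45.0
35.55 [ 714.55449599 -190.29988115  260.09310133]
(55, 0, 35) [271. 172.]
(55, 0, 67) [272. 177.]
(0, 47, 99) [324. 125.]
(0, -47, 99) [221. 126.]
(102, 0, 99) [274. 230.]
(23, 0, 35) [271. 144.]
(87, 0, 35) [272. 199.]
[]
```

View pics/w30.png

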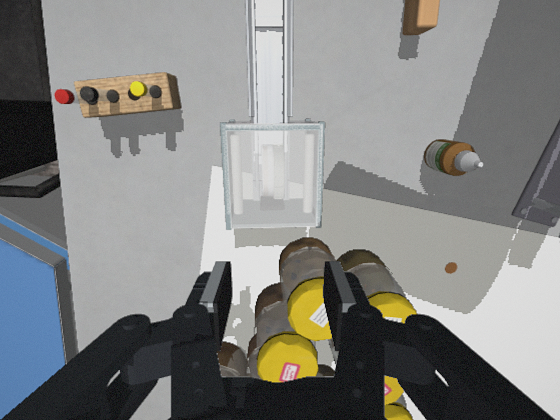

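```bash
python3 -c "
import cv2,numpy as np
a=cv2.imread('pics/w30.png')[115:240,210:335].astype(float);a=np.clip((a-120)*1.9,0,255).astype(np.uint8);cv2.imwrite('pics/w30z.png',cv2.resize(a,None,fx=4.7,fy=4.7,interpolation=3))"
```

```text
(no output)
```

View pics/w30z.png

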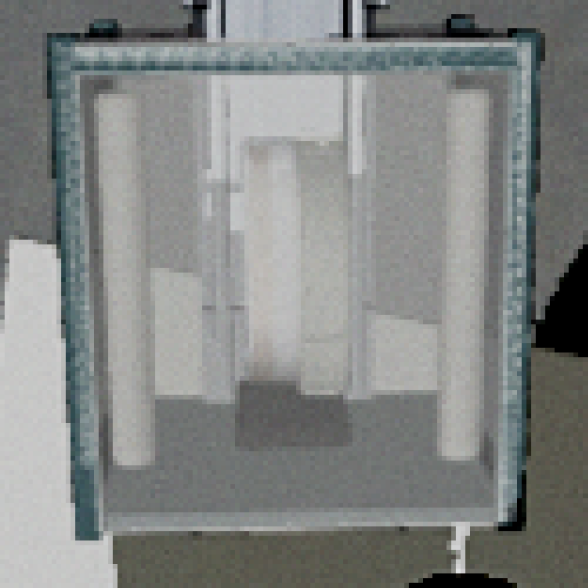

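```bash
python3 -c "
from h import *
snap('scene','sc31');snap('side','s31')
a=cv2.imread('pics/sc31.png')[130:310,160:390];cv2.imwrite('pics/sc31z.png',cv2.resize(a,None,fx=3.3,fy=3.3,interpolation=3))"
```

```text
(no output)
```

View pics/sc31z.png

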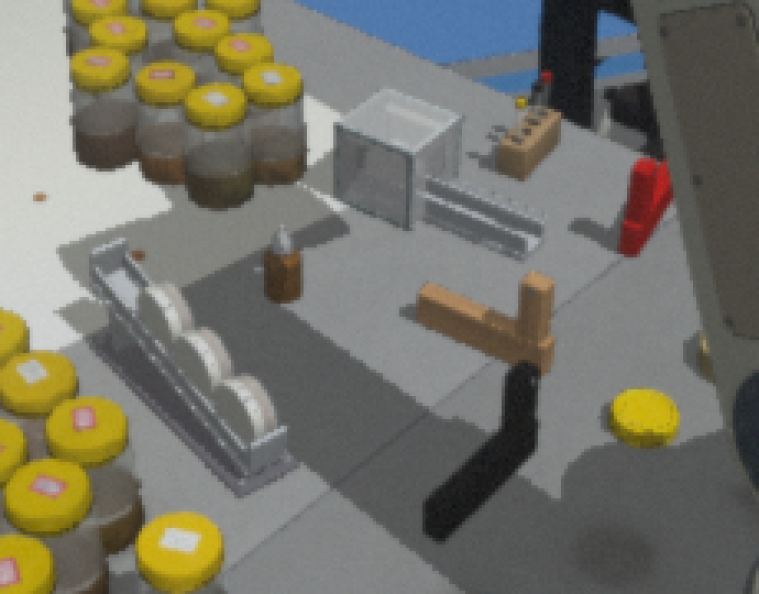

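View pics/s31.png

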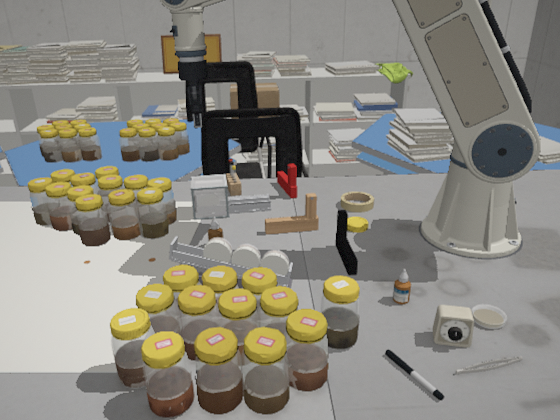

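The scene and side views show all three remaining dishes down against the stop (crop (245,405)). The brown stick stands upright at (485,325), clear of the channel, and the bystanders have not moved. Handing in.

```bash
python3 -c "
from h import *
s=read_state();print(s['time_s'],s['contact_force'],s['width'])
ctrl.job_done()"
```

```text
35.7 [-0.00331148 -1.09070226 -0.24205804] 45.05367040896703
the job is handed in; nothing more can be done
```

I handed the job in at 35.7 s. In the last pictures dish_1 sits in the seat inside the UV box.

- **Rack:** I lifted dish_1 off the stop and dish_2 rolled down into its place. The other three dishes are still in the rack.
- **Push:** I stood dish_1 on edge in the channel's dip, then pushed it through the opening with the brown stick. The fingers stayed outside the box.
- **Seat check:** Seen from above through the hood, the dish edges are at rows 144 and 198. The seated position predicts 144 and 199.
- **Stick:** I drew it right out of the channel and it stands upright and released on the open bench.
- **Bystanders:** By eye, the jar, tube stand, dropper bottle and look-alike sticks are where they were. No gripper contact force remained at hand-in.

**What went wrong on the way:**
- **First grasp:** my first grasp of dish_1 closed too high, so I reopened and regripped it in the rack before lifting.
- **First push:** it stalled against the dish with about 38 N measured at the wrist, well under the 120 N wrist limit. I backed off, re-centred the stick and pushed with a slight rise, which rolled the dish out of the dip.
- **Stick tilt:** the stalled push tilted the stick nose-down by about 0.07 rad. I levelled it against the bench before letting go.

**Checks that disagreed:** the scene and wrist cameras put the box about 6 mm apart, and I used the wrist value. The networks did not report the dish inside the hood, so the seat check rests on the picture alone.

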